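# Blank a spare outlet: cap nut finger-tight, then a quarter turn with the spanner

## Task

The spare outlet of the purge-gas manifold is being blanked off: one cap nut is already tight and sealed with a yellow stripe, the other, with only a black line, is just started on its thread. Run that cap down clockwise with the fingers until it is finger-tight, then take the blue-handled spanner and turn the cap a quarter turn further. Finally lift the spanner off and lay it gently back down flat on the blue-grey mat, leaving the other things on the worktop where they are.

Things in the scene. Friction and masses are not known exactly. Their poses are not given: they have to be found in the camera images.
- manifold: Fixed aluminium gas manifold bar, 56 x 240 mm, on a steel foot plate 88 x 272 x 8 mm; bar top 40 mm above the worktop. Origin: centre of the underside, on the worktop; y along the bar, z up. Two fittings stand on its centre line at y = +-55 mm; which one is loose varies. Each is a fixed hexagon, 40 mm across flats, from 40 to 50 mm above the worktop, then thread, then a cap nut.
- cap_nut: Cap nut to tighten: steel, one thin black line. Hexagon 38 mm across flats, 22 mm high, flats 22 mm wide facing 0, 60, 120.. degrees from its x axis (line at +x, z up); above it a round crown, 33 mm wide, 10.5 mm high. Origin: on its axis, half-way up the hexagon, about 69 mm above the worktop. It only turns about its fixed axis, sinking 2 mm a turn; clockwise from above tightens.
- cap_run (a joint): Free run-down of the cap on its thread, rad, grows clockwise (tightening) seen from above. Starts between 0.3 and 1.5, stops at 3.0 = finger-tight. Needs about 0.1 N m either way.
- cap_extra (a joint): How far the cap has been turned past finger-tight, rad, clockwise seen from above: 0 at the start, a quarter turn is 1.57. Moves only with cap_run at its 3.0 stop, needs about 0.8 N m all the way, no stop at a quarter turn. Turning the cap back slackens cap_run instead.
- done_center (a point): Centre of the other cap nut, same shape and height, with a yellow stripe across crown, flat and fitting. Already tight, it cannot turn. 110 mm from the loose one.
- spanner: Loose open-end spanner, 198 mm, 0.32 kg, lying flat on the mat. Origin: on its underside and long axis; x from handle to jaw, z up. Blue handle 22 mm wide, 18 mm high, x = -100 to +22 mm; steel head 12 mm thick (underside level with the handle's), 64 mm wide, to x = 98 mm. Mass centre about x = 33 mm.
- spanner_grip (a point): Good place to grip the handle, across its 22 mm width: x = -52 mm in the spanner's frame, half-way up (9 mm above the underside), 130 mm from the jaw's centre. Axes as the spanner's.
- spanner_jaw (a point): Jaw centre, on the cap's axis when seated: x = 78 mm in the spanner's frame, 6 mm above the underside. The opening, 39.6 mm wide, is in line with the handle, open at the end, its bottom at x = 54 mm. It goes over two opposite flats, from above or from the side, so the handle lies 30 degrees (or 90, 150..) from the cap's x axis; about 5 degrees of play either way.
- mat: Fixed blue-grey rubber mat, 230 (x) x 120 (y) x 3 mm, on which the spanner lies. Origin: centre of its underside, on the worktop.
- note_pad: Bystander: small white note pad, 60 x 105 x 12 mm, loose. Origin: centre of its underside.
- capillary_box: Bystander: flat white box, 39 x 71 x 23 mm, loose. Origin: centre of its underside.
- loupe: Bystander: folding loupe, 52 x 30 x 16 mm, loose. Origin: centre of its underside.

How it is judged:
By the outcome, as a careful person would: the job done as asked, in the order asked, and still so for the second after the job is handed in, with the robot touching nothing.
It also fails if it takes over 70 s, if anything falls off the work surface, if the arm or the gripper's body presses on something with over 40 N, if the wrist force passes 120 N, or if a joint passes its speed limit or range.

## Robot

A 7-joint arm with a two-finger parallel gripper is mounted at the origin on a cart in front of the work surface, level with it; the furniture and walls round the work are solid. World frame = base frame: x ahead of the robot, y to its left, z up, the work surface at z = 0. Lengths are in m, angles in rad, forces in N, time in s.
With the tool pointing down it reaches from about 0.4 to 0.85 m from the base axis. Payload 6.9 kg.
Tool frame: the origin (TCP) lies between the finger pads; the fingertips stand 8 mm ahead of it and the grasp point (between the pads) lies 11 mm behind it; z points along the fingers, y is the direction in which the jaws open and shut (so a half turn about z gives the same grasp; the last joint's range is limited). The gripper opens to 85 mm and grips with 20 to 120 N. Pads are 22 mm wide; open, the fingers measure 114 mm over their backs; the gripper's body (76 mm by 85 mm) begins 54 mm behind the grasp point. The pads swing forward as they close: fully open they stand 13 mm farther back than shut.
Start: joints at [1.399, 0.507, -0.238, 1.5, 0.126, 1.149, -0.155], TCP at [0.171, -0.601, 0.239] pointing down, gripper open.
Joint ranges: [-3.08, 3.08], [-0.24, 2.05], [-1.43, 1.35], [0, 2.5], [-1.52, 4.66], [0.17, 1.96], [-2.89, 2.89]. Speed limits (rad/s): [2.39, 2.39, 3.14, 3.14, 3.14, 3.14, 3.14].

## Interface

Orientations are given as a unit quaternion [w, x, y, z].
In Python, from cell import state, grab_frame, hand_in gives the robot as it stands.
- The arm moves only by the tool step_arm, never from a script. Its argument "increments" is a list that holds one entry, the list of rows, each a list of 6 numbers: the shift along the tool's x, y, z in mm, then the turn, a rotation vector about the tool's x, y, z in rad. A call has 1 to 10 rows; each row is the pose to reach, as a shift and turn from the pose commanded when the call began, along the tool's axes at that moment; what a row does not reach only later rows make up. A row lasts 1/10 s, in which the tool goes at most 50 mm and 8.59 degrees, less where a joint would pass 70% of its speed; a pose out of reach is approached as far as the arm can. A call with a gripper value outside its range is refused whole. "gripper" is the finger opening in mm, from 0 to 85.4, set as the call begins (left out, the last holds). The fingers move at their own pace and stop on an object; "force" is the grip in N (left out, the last holds). Time passes only in rows, so rows that repeat a pose let the fingers close. It gives the time, the measured TCP pose, the force and the opening at its end, in the units of the state.
- state(): the state, without advancing time (a new reading comes with each control period).
- grab_frame(name): name is "scene" or "top"; returns a dict with "image" (480x640x3 uint8, blue, green, red), "z_map" (480x640 float32, m along the optical axis (not along the pixel's ray), 0 where there is no reading), "fx", "fy", "cx", "cy" (pixels), "eye" and "rotation" of the camera in the world. Camera axes: x right, y down, z forward; pixel columns grow to the right and rows downward; lengths in m; the calibration is good to about 2 mm. A picture is of the moment at which its call begins.
- hand_in(): hands the job in, once; it reports no verdict.
The state is a dict: "time": time; "joint_pos": joint angles; "qvel": joint speeds; "joint_efforts": joint torques, N m; "ee_pos": TCP position; "ee_rot": TCP orientation; "contact_force": force on the tool from outside, world axes, zero at the start; "torque": the same for the moment, N m; "gripper_width": finger opening in m.
Only numpy, scipy, OpenCV 4.12 (cv2) and the standard library are available. Lean on these libraries where they do the work, as an engineer would, in place of code of your own. Each camera call takes 0.05 s, during which the arm holds its last target.

## Working session

There is one attempt and no reset: what is moved stays moved. The work goes in short steps, Python scripts to look and compute and a tool call to move; the robot and the scene stay as the last step left them, time stands still between calls to the robot, and variables do not carry over. Pictures are saved under pics/ and viewed, and the job is handed in when it is done.

Besides the shell and the picture viewer there is one more tool, called after ">>>" by a JSON object that holds its "fn" and its "kwargs". step_arm: Moves the arm, as the interface text tells. Its arguments: {"type":"object","properties":{"increments":{"type":"array","items":{"type":"array","items":{"type":"array","items":{"type":"number"}}}},"gripper":{"type":"number"},"force":{"type":"number"}},"required":["increments"]}

```bash
ls; mkdir -p pics; python3 - <<'E'
from cell import state, grab_frame
import cv2,numpy as np
s=state();print(s)
for n in("scene","top"):
    f=grab_frame(n);cv2.imwrite(f"pics/{n}0.png",f["image"]);np.savez(f"/tmp/{n}0.npz",**f)
    print(n,f["fx"],f["fy"],f["cx"],f["cy"],f["eye"],f["rotation"])
E
```

```text
pics
{'time': 0.0, 'joint_pos': array([ 1.39946453,  0.50832921, -0.23751716,  1.50116668,  0.12566479,
        1.14889352, -0.1548143 ]), 'qvel': array([0.00104922, 0.00074627, 0.00041777, 0.00083414, 0.00113646,
       0.00028518, 0.0003884 ]), 'joint_efforts': array([-1.99724204e-04, -6.20603657e+01, -2.18667202e+00, -2.49649125e+01,
        1.26350485e-02,  1.21264407e-02, -1.26684455e-05]), 'ee_pos': array([ 0.17061191, -0.60073692,  0.23842307]), 'ee_rot': array([-8.96719431e-04,  9.90436380e-01,  1.37967228e-01, -1.29496049e-04]), 'contact_force': array([-0.85912972, -0.06734987,  0.68508983]), 'torque': array([ 0.06636506,  0.03585586, -0.02701595]), 'gripper_width': 0.08589767731622447}
scene 448.7752393370121 448.7752393370121 323.994994229497 237.36295981945355 [0.24907188 0.42424891 0.69122424] [ 0.08673919 -0.21603907  0.89799411 -0.37337651]
top 486.80654770297184 486.80654770297184 314.4662429406616 240.1037719773522 [ 0.45735254 -0.09579084  1.12989494] [-0.02621545  0.71294211 -0.70024607  0.02611016]
```

View pics/scene0.png

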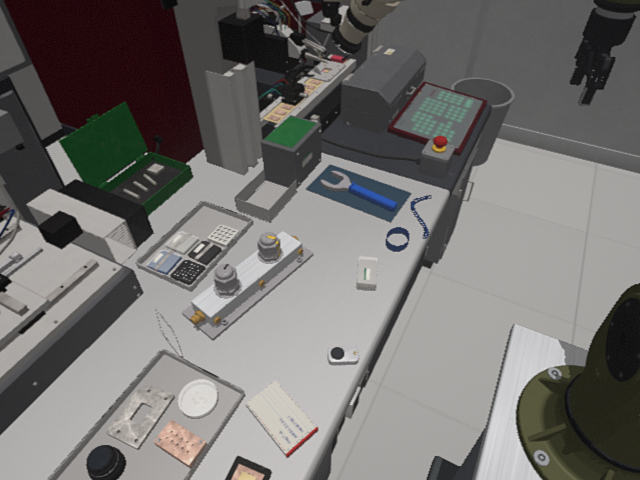

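View pics/top0.png

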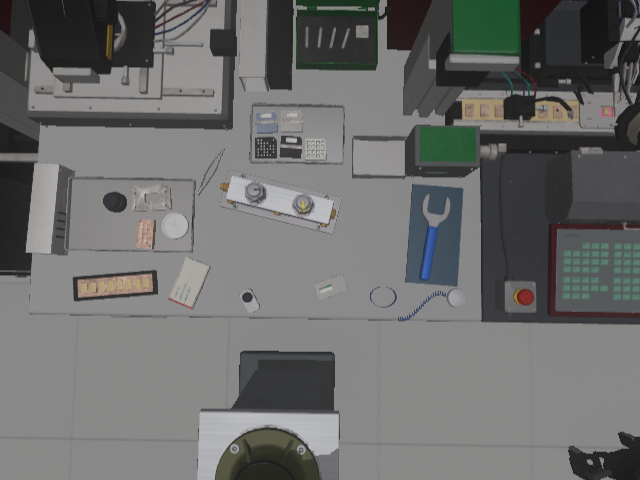

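The scene view shows the manifold, with the loose cap at about (227,279) and the yellow-striped one at (269,245). The spanner is on the mat at about (360,190). In the top view the loose cap is at (255,191), the sealed cap at (303,204), and the spanner runs from (436,208) at the jaw to (427,278) at the handle end.

```bash
cat > h.py <<'E'
import numpy as np,cv2
from scipy.spatial.transform import Rotation as R
def rot(q): return R.from_quat([q[1],q[2],q[3],q[0]])
def ray(f,u,v,z):
    d=rot(f["rotation"]).apply([(u-f["cx"])/f["fx"],(v-f["cy"])/f["fy"],1.0])
    e=np.array(f["eye"]);return e+d*(z-e[2])/d[2]
def proj(f,p):
    c=rot(f["rotation"]).inv().apply(np.array(p)-f["eye"]);c=np.atleast_2d(c)
    return np.c_[f["fx"]*c[:,0]/c[:,2]+f["cx"],f["fy"]*c[:,1]/c[:,2]+f["cy"]]
def cloud(f):
    z=f["z_map"];v,u=np.indices(z.shape)
    c=np.stack([(u-f["cx"])/f["fx"]*z,(v-f["cy"])/f["fy"]*z,z],-1)
    return rot(f["rotation"]).apply(c.reshape(-1,3)).reshape(c.shape)+np.array(f["eye"])
E
python3 - <<'E'
from h import *
T=dict(np.load("/tmp/top0.npz"));S=dict(np.load("/tmp/scene0.npz"))
for f,n in((T,"top"),(S,"scene")):
    im=f["image"];P=cloud(f);hsv=cv2.cvtColor(im,cv2.COLOR_BGR2HSV)
    print(n)
    z=P[...,2];ok=f["z_map"]>0
    # crown tops
    m=((z>0.082)&(z<0.10)&ok).astype(np.uint8)
    k,l,st,ce=cv2.connectedComponentsWithStats(m)
    for i in range(1,k):
        if 20<st[i,4]<3000: print("crown?",ce[i],st[i],P[l==i].mean(0), (P[l==i].max(0)+P[l==i].min(0))/2)
    b=cv2.inRange(hsv,(105,150,80),(125,255,255))
    k,l,st,ce=cv2.connectedComponentsWithStats(b)
    for i in range(1,k):
        if st[i,4]>60:
            pts=np.argwhere(l==i)[:,::-1].astype(np.float32)
            w=np.array([ray(f,u,v,0.021) for u,v in pts])
            print("blue",ce[i],st[i],w.mean(0),P[l==i].mean(0))
            r=cv2.minAreaRect((w[:,:2]*1000).astype(np.float32));print(r)
# zooms
for f,n,(u0,v0,w,h,s) in((T,"top",(215,165,130,70,6)),(S,"scene",(180,220,140,110,5)),(T,"topsp",(400,180,70,110,5))):
    cv2.imwrite(f"pics/z_{n}0.png",cv2.resize(f["image"][v0:v0+h,u0:u0+w],None,fx=s,fy=s,interpolation=cv2.INTER_CUBIC))
E
```

```text
top
crown? [171.38666667   3.66666667] [166   0  15  11  75] [1.0533017  0.23122783 0.09359021] [1.05181571 0.22837014 0.0914235 ]
crown? [180.62780269   9.47533632] [165   0  40  22 223] [1.04300737 0.21171129 0.08879733] [1.03945432 0.20248263 0.09100678]
crown? [252.66634003  38.57716805] [ 239    0   28   79 2041] [0.97957919 0.04986843 0.08814737] [0.98131172 0.05033792 0.08817981]
crown? [401.26506024  26.36144578] [392   0  28  35 166] [ 1.01199511 -0.27842068  0.09084703] [ 1.03701722 -0.28720354  0.09096616]
crown? [181.57201646  18.50205761] [165   4  40  27 243] [1.02359669 0.20946847 0.08636108] [1.02445608 0.2021235  0.09100814]
crown? [181.74893617  27.49787234] [165   7  41  33 235] [1.00307084 0.20836618 0.0860233 ] [1.01260625 0.20151878 0.08711871]
crown? [565.13518434  39.74874829] [ 544    7   60   61 2197] [ 0.98937041 -0.64178204  0.08821218] [ 0.99465682 -0.6617263   0.09099216]
crown? [526.2173913   33.56521739] [521  32  13   5  46] [ 1.00015853 -0.55439792  0.0914909 ] [ 0.99976949 -0.55360216  0.09060914]
crown? [ 4.57824934 69.31034483] [  0  34  11  71 37
[... 4453 characters left out ...]
6  12 154] [ 0.61613979 -0.06772463  0.08629462] [ 0.6171     -0.06871855  0.08614891]
crown? [  8.4        267.96666667] [  1 263  16  11  30] [0.98731273 0.20651789 0.08409433] [0.98736091 0.20605403 0.08459729]
crown? [223.44660194 271.04854369] [215 264  18  15 206] [0.640321   0.03939131 0.08722384] [0.6422279  0.03829309 0.0864032 ]
crown? [595.51406074 433.        ] [566 375  74  93 889] [0.03425271 0.0472237  0.0904389 ] [0.02477752 0.01776803 0.09098818]
blue [372.15121951 195.55853659] [349 182  48  27 410] [ 0.51316356 -0.35150792  0.021     ] [ 0.51328524 -0.35217928  0.02038553]
((514.4366455078125, -350.6262512207031), (32.90461349487305, 126.33128356933594), 78.82148742675781)
```

View pics/z_top0.png

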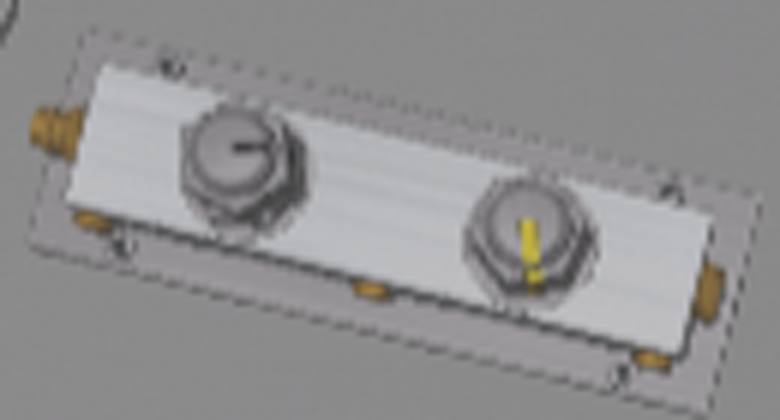

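View pics/z_scene0.png

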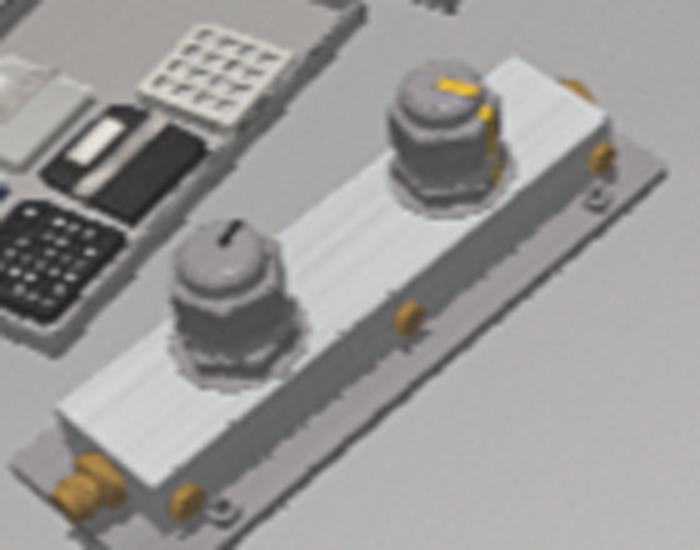

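View pics/z_topsp0.png

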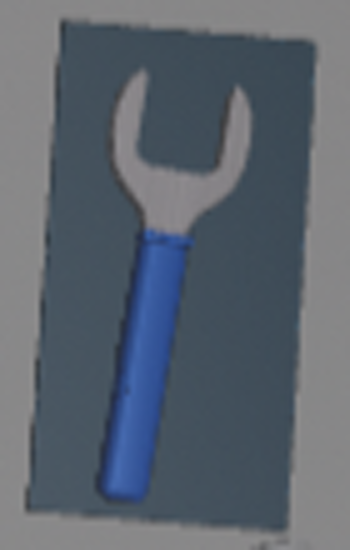

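```bash
cat >> h.py <<'E'
def line_pts(f,c0,zt=0.0905,rad=0.0145,thr=None):
    # dark-line pixels on crown top disc around c0 (world xy)
    s=4;im=f["image"]
    us=proj(f,[[c0[0]+rad*np.cos(a),c0[1]+rad*np.sin(a),zt] for a in np.linspace(0,6.28,60)])
    m=np.zeros(im.shape[:2],np.uint8);cv2.fillPoly(m,[np.round(us).astype(np.int32)],255)
    g=cv2.cvtColor(im,cv2.COLOR_BGR2GRAY).astype(float)
    med=np.median(g[m>0]);t=thr or med-25
    vv,uu=np.where((m>0)&(g<t));w=med-g[vv,uu]
    p=np.array([ray(f,u,v,zt)[:2] for u,v in zip(uu,vv)])
    return p,w,med
def line_angle(f,c0,**k):
    p,w,med=line_pts(f,c0,**k)
    if len(p)<3: return None,len(p),None
    c=np.average(p,axis=0,weights=w);d=p-c
    e,v=np.linalg.eigh((d*w[:,None]).T@d);a=v[:,1]
    if a@(c-c0)<0:a=-a
    return np.degrees(np.arctan2(a[1],a[0])),len(p),np.degrees(np.arctan2(*(c-c0)[::-1]))
E
python3 - <<'E'
from h import *
T=dict(np.load("/tmp/top0.npz"));S=dict(np.load("/tmp/scene0.npz"))
for f,n in((T,"top"),(S,"scene")):
    P=cloud(f);z=P[...,2]
    for g in([.64,.0385],[.6157,-.067]):
        near=(np.hypot(P[...,0]-g[0],P[...,1]-g[1])<.03)
        m=(near&(z>.0845))
        v,u=np.where(m);print(n,m.sum(),ray(f,u.mean(),v.mean(),.0885),np.median(z[m]))
    print(line_angle(f,np.array([.64,.038])))
    im=f["image"];hsv=cv2.cvtColor(im,cv2.COLOR_BGR2HSV)
    b=cv2.inRange(hsv,(105,150,60),(125,255,255));k,l,st,ce=cv2.connectedComponentsWithStats(b)
    i=1+np.argmax(st[1:,4]);v,u=np.where(l==i)
    w=np.array([ray(f,a,c,.019)[:2] for a,c in zip(u,v)]);c=w.mean(0);e,V=np.linalg.eigh(np.cov((w-c).T))
    a=V[:,1]*np.sign(V[0,1]);t=(w-c)@a
    print("handle",c,np.degrees(np.arctan2(a[1],a[0])),t.min(),t.max(), P[l==i][:,2].min(),np.median(P[l==i][:,2]))
    # steel head on mat: bright low saturation within jaw region
    hm=np.zeros_like(b);near=(np.hypot(P[...,0]-.62,P[...,1]+.35)<.07)&(z<.04)
    mm=near&(hsv[...,1]<45)&(hsv[...,2]>95)
    v,u=np.where(mm);w=np.array([ray(f,a_,c_,.015)[:2] for a_,c_ in zip(u,v)]);
    print("head",len(w),w.mean(0),w.min(0),w.max(0)); q=w-c; n_=np.array([-a[1],a[0]])
    print(" along",(q@a).min(),(q@a).max()," across",(q@n_).min(),(q@n_).max())
E
```

```text
top 161 [0.64055228 0.03917938 0.0885    ] 0.08965601134296208
top 154 [ 0.61593562 -0.06757559  0.0885    ] 0.0886864081214408
(np.float64(-19.046171992356093), 26, np.float64(-101.9887671498634))
handle [ 0.51547962 -0.35580848] -9.384953765719375 -0.0608509659337948 0.06056027676000626 0.014695236854613603 0.021015951446792025
head 1122 [ 0.62418035 -0.33130013] [ 0.56026262 -0.40635775] [ 0.68665482 -0.27930982]
 along 0.03664987121930796 0.16832021052703208  across -0.03168846093704138 0.09441287917458364
scene 186 [0.64057855 0.0398479  0.0885    ] 0.08779223866456087
scene 128 [ 0.61616709 -0.06698107  0.0885    ] 0.08696606406160012
(np.float64(-26.76627235749414), 20, np.float64(-89.54353518448525))
handle [ 0.51395163 -0.35382284] -9.602673609459773 -0.062188607389154556 0.06402936045989063 -0.0014089783649747778 0.01850958639225686
head 765 [ 0.61845268 -0.31843992] [ 0.55456711 -0.4066521 ] [ 0.67867236 -0.26043257]
 along 0.02970939736108544 0.1597132121759356  across -0.03407432387233533 0.10775622738490935
```

>>> {"fn": "step_arm", "kwargs": {"increments": [[[0,0,-30,0,0,0],[0,0,-30,0,0,0]]]}}

```text
time: 0.3
ee_pos: [0.1713, -0.6024, 0.2722]
ee_rot: [0.002, 0.99, 0.138, 0.0]
contact_force: [0.6, -0.0, 0.9]
gripper_width: 0.0851
```

```bash
cat >> h.py <<'E'
def rect(f,c,zt=.0905,half=.025,n=400):
    # rectified crop of the plane z=zt : up=+x world, left=+y
    w=[[c[0]+half,c[1]+half,zt],[c[0]+half,c[1]-half,zt],[c[0]-half,c[1]-half,zt],[c[0]-half,c[1]+half,zt]]
    M=cv2.getPerspectiveTransform(proj(f,w).astype(np.float32),np.float32([[0,0],[n,0],[n,n],[0,n]]))
    return cv2.warpPerspective(f["image"],M,(n,n),flags=cv2.INTER_CUBIC)
E
python3 - <<'E'
from h import *
T=dict(np.load("/tmp/top0.npz"));S=dict(np.load("/tmp/scene0.npz"))
for f in(T,S):
    for d in(40,60,80): 
        p,w,med=line_pts(f,[.6405,.0395],rad=.013);print(med,w.max(),end=' ')
        print(line_angle(f,np.array([.6405,.0395]),rad=.013,thr=med-d))
cv2.imwrite("pics/rect0.png",np.hstack([rect(T,[.6405,.0395]),rect(S,[.6405,.0395])]))
E
```

```text
135.0 71.0 (np.float64(-89.46975316558203), 8, np.float64(-75.05623063940435))
135.0 71.0 (np.float64(-88.96630146585305), 4, np.float64(-70.54153610847462))
135.0 71.0 (None, 0, None)
150.0 100.0 (np.float64(-85.76202488113933), 8, np.float64(-82.1970572695264))
150.0 100.0 (np.float64(-85.76202488113933), 8, np.float64(-82.1970572695264))
150.0 100.0 (np.float64(-83.87107193017714), 4, np.float64(-81.93706154523434))
```

View pics/rect0.png

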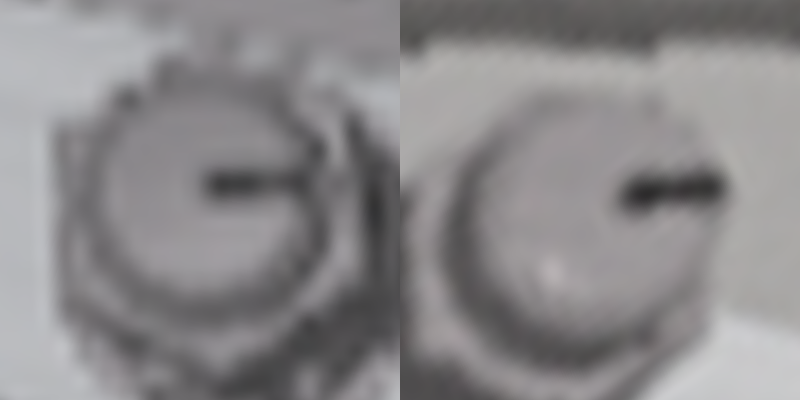

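>>> {"fn": "step_arm", "kwargs": {"increments": [[[39,-31,0,0,0,0],[79,-61,0,0,0,0],[118,-92,0,0,0,0],[158,-123,0,0,0,0],[197,-154,0,0,0,0],[237,-184,0,0,0,0],[276,-215,0,0,0,0],[316,-246,0,0,0,0],[355,-276,0,0,0,0],[395,-307,0,0,0,0]]]}}

```text
time: 1.3
ee_pos: [0.4671, -0.1967, 0.2691]
ee_rot: [0.0, 0.99, 0.138, -0.0]
contact_force: [1.0, -0.0, 0.6]
gripper_width: 0.0854
```

```bash
python3 -c "
from cell import state
s=state();print(s['time'],s['joint_pos'],s['ee_pos'],s['ee_rot'])"
```

```text
1.3 [ 0.65045356  0.31085597 -0.40852715  1.75387342  0.13661268  1.10489157
 -1.09647398] [ 0.46710581 -0.19673837  0.26905669] [ 5.30673436e-05  9.90459870e-01  1.37801439e-01 -8.40929726e-05]
```

>>> {"fn": "step_arm", "kwargs": {"increments": [[[23,-18,0,0,0,-0.146],[46,-36,0,0,0,-0.292],[70,-54,0,0,0,-0.438],[93,-72,0,0,0,-0.584],[116,-90,0,0,0,-0.73],[139,-108,0,0,0,-0.876],[162,-126,0,0,0,-1.022],[185,-144,0,0,0,-1.168],[209,-162,0,0,0,-1.314],[232,-180,0,0,0,-1.46]]]}}

```text
time: 2.3
ee_pos: [0.6409, 0.0388, 0.2686]
ee_rot: [-0.0, 0.644, 0.765, -0.0]
contact_force: [0.1, 0.4, 0.1]
gripper_width: 0.0852
```

```bash
python3 -c "
from cell import state
s=state();print(s['time'],s['joint_pos'],s['ee_pos'],s['ee_rot'])"
```

```text
2.3 [ 0.326816    0.59257185 -0.76918923  1.39733971  0.41280181  1.31663574
 -0.28808417] [0.64093882 0.03884077 0.26864219] [-2.54945447e-04  6.43885981e-01  7.65121372e-01 -2.54034906e-04]
```

>>> {"fn": "step_arm", "kwargs": {"increments": [[[0,0,15,0,0,-0.146],[0,0,30,0,0,-0.292],[0,0,45,0,0,-0.438],[0,0,60,0,0,-0.584],[0,0,75,0,0,-0.73],[0,0,90,0,0,-0.876],[0,0,105,0,0,-1.022],[0,0,120,0,0,-1.168],[0,0,135,0,0,-1.314],[0,0,150,0,0,-1.452]]], "gripper": 60, "force": 20}}

```text
time: 3.3
ee_pos: [0.6402, 0.0379, 0.1181]
ee_rot: [-0.0, -0.027, 1.0, 0.0]
contact_force: [0.6, -0.2, -1.3]
gripper_width: 0.0599
```

```bash
python3 - <<'E'
from h import *
from cell import *
for n in("scene","top"):
    f=grab_frame(n)
    u,v=proj(f,[.6405,.039,.08])[0].astype(int)
    cv2.imwrite(f"pics/{n}1.png",cv2.resize(f["image"][v-60:v+60,u-65:u+65],None,fx=5,fy=5,interpolation=cv2.INTER_CUBIC))
s=state();print(s['time'],s['joint_pos'],s['ee_pos'],s['ee_rot'],s['contact_force'],s['torque'])
E
```

```text
3.4 [ 0.45989181  0.84280756 -1.05665553  1.60494476  0.78022159  1.17391857
  0.84373175] [0.6391222  0.03713255 0.11639373] [-2.26190416e-03 -2.44930455e-02  9.99697441e-01 -3.47292509e-05] [-1.41861461 -0.56727919 -0.00622775] [-0.00679255  0.02307024 -0.02329164]
```

View pics/scene1.png

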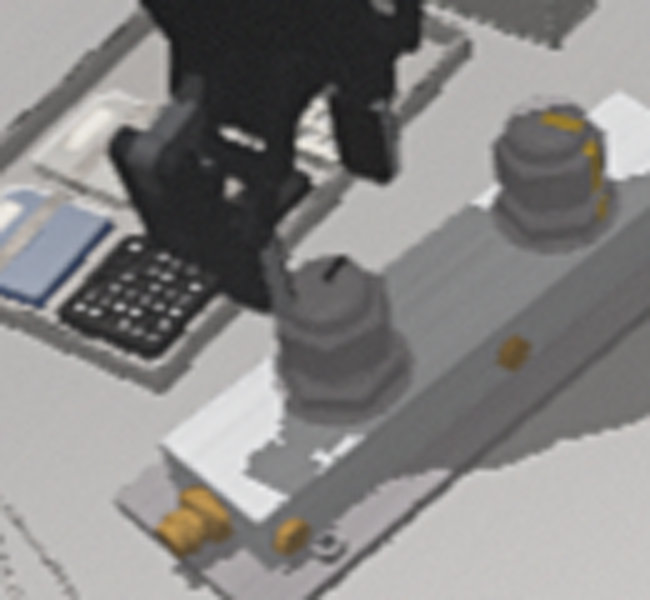

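View pics/top1.png

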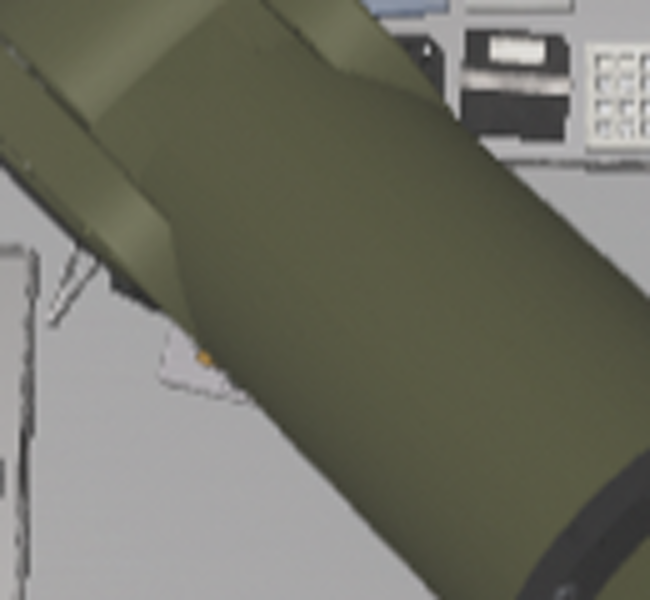

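>>> {"fn": "step_arm", "kwargs": {"increments": [[[0,0,10,0,0,0],[0,0,20,0,0,0],[0,0,30,0,0,0],[0,0,35,0,0,0],[0,0,35,0,0,0]]]}}

```text
time: 3.9
ee_pos: [0.64, 0.0379, 0.0835]
ee_rot: [-0.001, -0.023, 1.0, -0.0]
contact_force: [-0.5, 0.3, 0.6]
gripper_width: 0.0603
```

```bash
python3 - <<'E'
from h import *
from cell import *
s=state();print(s['time'],s['joint_pos'],s['ee_pos'],s['ee_rot'],s['contact_force'],s['torque'])
for n in("scene",):
    f=grab_frame(n)
    u,v=proj(f,[.6405,.039,.08])[0].astype(int)
    cv2.imwrite(f"pics/{n}2.png",cv2.resize(f["image"][v-50:v+50,u-60:u+60],None,fx=5,fy=5,interpolation=cv2.INTER_CUBIC))
s=state();print(s['time'],s['joint_pos'],s['ee_pos'],s['ee_rot'],s['contact_force'],s['torque'])
E
```

```text
3.9 [ 0.44761359  0.87610305 -1.0292415   1.63667231  0.82065195  1.1193037
  0.80973528] [0.64003851 0.0378984  0.08345558] [-5.85797784e-04 -2.33834880e-02  9.99726380e-01 -1.85028854e-04] [-0.49095717  0.27478482  0.56286189] [-0.04540139 -0.01793269 -0.02064423]
3.95 [ 0.44775756  0.87554655 -1.0299127   1.63602335  0.8204189   1.11963284
  0.81006484] [0.64035076 0.03807561 0.08408292] [-1.81668678e-04 -2.34267528e-02  9.99725539e-01 -4.07525867e-05] [0.5274347  0.09841666 1.12037744] [0.00373684 0.03455695 0.00422639]
```

View pics/scene2.png

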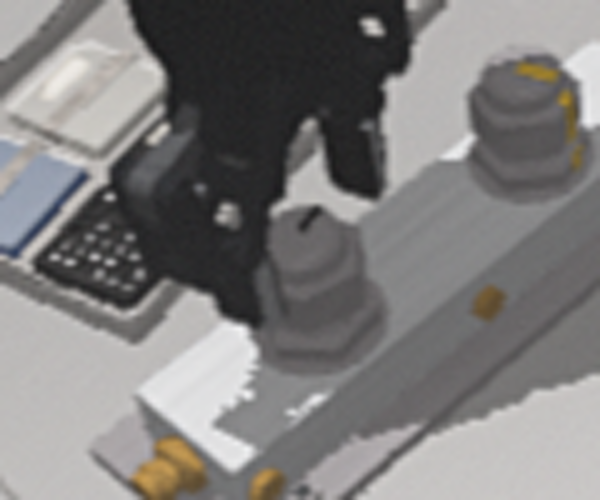

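>>> {"fn": "step_arm", "kwargs": {"increments": [[[0,0.8,8,0,0,0],[0,0.8,17,0,0,0],[0,0.8,17,0,0,0]]]}}

```text
time: 4.25
ee_pos: [0.6397, 0.0384, 0.0658]
ee_rot: [-0.001, -0.024, 1.0, -0.0]
contact_force: [-0.7, 0.2, 0.1]
gripper_width: 0.0601
```

>>> {"fn": "step_arm", "kwargs": {"increments": [[[0,0,0,0,0,0],[0,0,0,0,0,0],[0,0,0,0,0,0],[0,0,0,0,0,0]]], "gripper": 30, "force": 20}}

```text
time: 4.65
ee_pos: [0.6404, 0.0377, 0.0676]
ee_rot: [-0.0, -0.023, 1.0, -0.001]
contact_force: [-2.5, -4.9, 5.1]
gripper_width: 0.0376
```

```bash
python3 - <<'E'
from cell import *
s=state();print(s['time'],s['joint_pos'],s['ee_pos'],s['ee_rot'],s['contact_force'],s['torque'],s['gripper_width'])
E
```

```text
4.65 [ 0.44133272  0.89276941 -1.01534188  1.65002924  0.84168104  1.09525671
  0.79363563] [0.64036889 0.03767676 0.06763095] [-4.18897075e-05 -2.31948513e-02  9.99730535e-01 -9.24881487e-04] [-2.49061381 -4.90098835  5.10315787] [-1.07791787  0.48591158  0.08614892] 0.03757552431146776
```

>>> {"fn": "step_arm", "kwargs": {"increments": [[[0,-0.7,0,0,0,0.12],[0,-0.7,0,0,0,0.24],[0,-0.7,0,0,0,0.36],[0,-0.7,0,0,0,0.48],[0,-0.7,0,0,0,0.6],[0,-0.7,0,0,0,0.72],[0,-0.7,0,0,0,0.84],[0,-0.7,0,0,0,0.96],[0,-0.7,0,0,0,1.08],[0,-0.7,0,0,0,1.2]]]}}

```text
time: 5.65
ee_pos: [0.6418, 0.0401, 0.0675]
ee_rot: [0.0, 0.547, 0.837, 0.002]
contact_force: [4.4, 1.9, -4.1]
gripper_width: 0.0375
```

```bash
cat > st.py <<'E'
from cell import *
from h import *
import sys
s=state();np.set_printoptions(precision=4,suppress=True)
q=s['ee_rot'];M=rot(q).as_matrix();print(s['time'],s['joint_pos'],'p',s['ee_pos'],'toolx deg',np.degrees(np.arctan2(M[1,0],M[0,0])),'tooly',np.degrees(np.arctan2(M[1,1],M[0,1])),'tilt z',M[:,2],'F',s['contact_force'],'T',s['torque'],s['gripper_width'])
E
python3 st.py
```

```text
5.65 [ 0.3123  0.7898 -0.7284  1.6508  0.6213  0.9419 -0.2306] p [0.6418 0.0401 0.0675] toolx deg 113.74085789146187 tooly 23.740455490432254 tilt z [ 0.0032  0.0032 -1.    ] F [ 4.3823  1.9279 -4.0691] T [ 0.4944 -0.8838  0.1104] 0.037492639961558105
```

>>> {"fn": "step_arm", "kwargs": {"increments": [[[0,0,0,0,0,0.1],[0,0,0,0,0,0.2],[0,0,0,0,0,0.28]]]}}

```text
time: 5.95
ee_pos: [0.6425, 0.0403, 0.0675]
ee_rot: [0.001, 0.658, 0.753, 0.003]
contact_force: [6.8, 2.9, -5.5]
gripper_width: 0.0377
```

```bash
python3 st.py
```

```text
5.95 [ 0.2751  0.7705 -0.6556  1.6507  0.5635  0.912  -0.4603] p [0.6425 0.0403 0.0675] toolx deg 97.76099701052274 tooly 7.760158220973144 tilt z [ 0.0045  0.0036 -1.    ] F [ 6.8295  2.8983 -5.4821] T [ 0.4791 -1.3853  0.0739] 0.037745100403714975
```

>>> {"fn": "step_arm", "kwargs": {"increments": [[[0,0,0,0,0,0.05],[0,0,0,0,0,0.1],[0,0,0,0,0,0.15]]]}}

```text
time: 6.25
ee_pos: [0.6429, 0.0404, 0.0675]
ee_rot: [0.001, 0.711, 0.703, 0.003]
contact_force: [7.2, 1.9, -6.3]
gripper_width: 0.0373
```

```bash
python3 st.py
```

```text
6.25 [ 0.2545  0.7611 -0.6164  1.6506  0.5321  0.8974 -0.5805] p [0.6429 0.0404 0.0675] toolx deg 89.3312236931916 tooly -0.6698509078772475 tilt z [ 0.0052  0.0036 -1.    ] F [ 7.2368  1.8866 -6.3115] T [ 0.3865 -1.5944  0.9412] 0.037309269063010304
```

>>> {"fn": "step_arm", "kwargs": {"increments": [[[0,0,0,0,0,0],[0,0,0,0,0,0],[0,0,0,0,0,0]]], "gripper": 60}}

```text
time: 6.55
ee_pos: [0.6403, 0.0384, 0.0673]
ee_rot: [-0.0, 0.711, 0.703, 0.0]
contact_force: [0.1, 0.4, 0.6]
gripper_width: 0.0601
```

```bash
python3 st.py
```

```text
6.55 [ 0.2558  0.7603 -0.6159  1.6529  0.5317  0.902  -0.5791] p [0.6403 0.0384 0.0673] toolx deg 89.3622186971733 tooly -0.6377772901361914 tilt z [-0.0002  0.0003 -1.    ] F [0.0599 0.3632 0.6146] T [-0.0075  0.0265  0.0024] 0.060059359262525945
```

>>> {"fn": "step_arm", "kwargs": {"increments": [[[0,0,-20,0,0,0],[0,0,-50,0,0,0],[0,0,-90,0,0,0],[0,0,-130,0,0,0]]]}}

```text
time: 6.95
ee_pos: [0.6399, 0.0381, 0.1984]
ee_rot: [-0.001, 0.711, 0.703, -0.0]
contact_force: [0.9, 0.4, 0.5]
gripper_width: 0.0602
```

```bash
python3 st.py;  python3 - <<'E'
from h import *
from cell import *
f=grab_frame("scene");np.savez("/tmp/s3.npz",**f)
for c in([.6405,.039],):
  for d in(30,50,70):
    _,_,med=line_pts(f,c,rad=.013,zt=.0898);print(line_angle(f,np.array(c),rad=.013,zt=.0898,thr=med-d))
u,v=proj(f,[.6405,.039,.08])[0].astype(int)
cv2.imwrite("pics/s3.png",np.hstack([cv2.resize(f["image"][v-40:v+40,u-40:u+40],(400,400),interpolation=cv2.INTER_CUBIC),rect(f,[.6405,.039],zt=.09)]))
E
```

```text
6.95 [ 0.2952  0.6298 -0.6898  1.5099  0.4214  1.1555 -0.4836] p [0.6399 0.0381 0.1984] toolx deg 89.34811667928778 tooly -0.6518633054976821 tilt z [-0.0012  0.0003 -1.    ] F [0.862  0.3552 0.5328] T [-0.0519 -0.0016 -0.0162] 0.06015408983580991
(np.float64(-175.13951464238414), 11, np.float64(-160.05364576833483))
(np.float64(179.82148692634237), 4, np.float64(-163.16126245881824))
(None, 0, None)
```

View pics/s3.png

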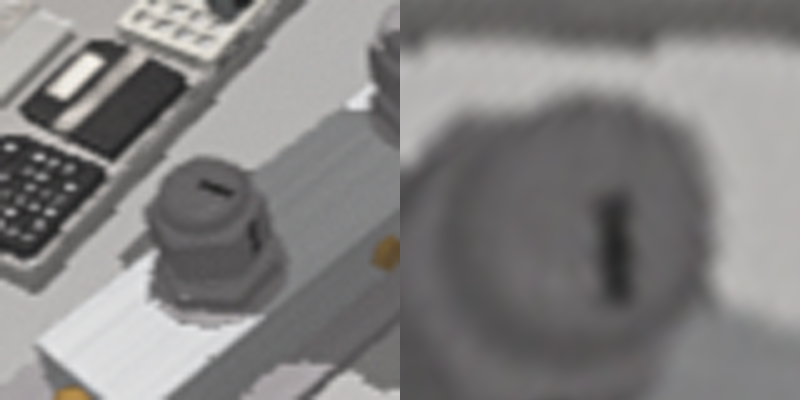

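```bash
python3 - <<'E'
from h import *
T=dict(np.load("/tmp/top0.npz"));S=dict(np.load("/tmp/scene0.npz"))
a=np.radians(-9.5);d=np.array([np.cos(a),np.sin(a)])
t=[ray(T,400+x/5,180+y/5,z)[:2] for x,y,z in((143,70,.015),(240,87,.015),(150,490,.012),(100,490,.012))]
print(t, 'tipmid',(t[0]+t[1])/2,'-98->',(t[0]+t[1])/2-.098*d,'origin by tail',(t[2]+t[3])/2+.1*d)
# scan dark jaw/handle: mat corners
print([ray(T,400+x/5,180+y/5,.003)[:2] for x,y in((62,20),(315,40),(28,510),(288,530))])
E
```

```text
[array([ 0.65168256, -0.35691514]), array([ 0.64455263, -0.40176856]), array([ 0.45800257, -0.36094196]), array([ 0.45759162, -0.33804556])] tipmid [ 0.6481176  -0.37934185] -98-> [ 0.55146161 -0.36316718] origin by tail [ 0.55642565 -0.36599852]
[array([ 0.67673873, -0.32178081]), array([ 0.66940752, -0.44021562]), array([ 0.44779706, -0.30679829]), array([ 0.44075882, -0.42671221])]
```

>>> {"fn": "step_arm", "kwargs": {"increments": [[[-39,-13,0,0,0,-0.142],[-79,-26,0,0,0,-0.284],[-118,-40,0,0,0,-0.425],[-157,-53,0,0,0,-0.567],[-197,-66,0,0,0,-0.709],[-236,-79,0,0,0,-0.851],[-275,-93,10,0,0,-0.993],[-315,-106,30,0,0,-1.134],[-354,-119,50,0,0,-1.276],[-393.5,-132.2,70,0,0,-1.418]]], "gripper": 50}}

```text
time: 8.0
ee_pos: [0.5027, -0.3554, 0.1267]
ee_rot: [0.0, 0.079, 0.997, -0.0]
contact_force: [0.1, 1.1, 1.1]
gripper_width: 0.0502
```

>>> {"fn": "step_arm", "kwargs": {"increments": [[[0,0,0,0,0,0],[0,0,20,0,0,0],[0,0,20,0,0,0]]]}}

```text
time: 8.3
ee_pos: [0.5019, -0.3538, 0.1051]
ee_rot: [-0.002, 0.083, 0.997, 0.001]
contact_force: [-0.7, -0.1, -0.5]
gripper_width: 0.05
```

```bash
python3 st.py;  python3 - <<'E'
from h import *
from cell import *
f=grab_frame("scene");np.savez("/tmp/s4.npz",**f)
u,v=proj(f,[.54,-.36,.03])[0].astype(int)
cv2.imwrite("pics/s4.png",cv2.resize(f["image"][v-50:v+50,u-60:u+60],None,fx=6,fy=6,interpolation=cv2.INTER_CUBIC))
E
```

```text
8.3 [ 1.1442  0.8152 -1.0359  1.6919  0.7751  1.1055  1.2738] p [ 0.5019 -0.3538  0.1051] toolx deg 170.48533198022824 tooly 80.48505140209772 tilt z [-0.0031  0.002  -1.    ] F [-0.6566 -0.1117 -0.5233] T [ 0.0038  0.0509 -0.0209] 0.04999443770749911
```

View pics/s4.png

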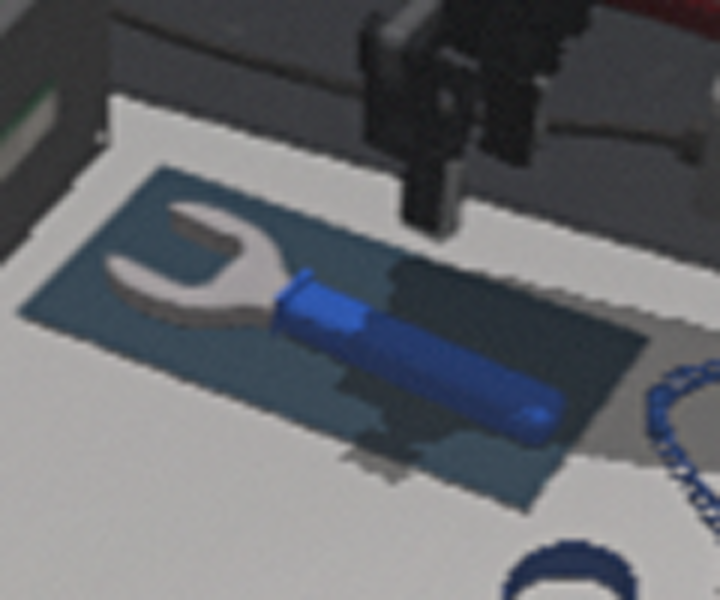

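>>> {"fn": "step_arm", "kwargs": {"increments": [[[0,0,20,0,0,0],[0,0,40,0,0,0],[0,0,60,0,0,0],[0,0,75,0,0,0],[0,0,80,0,0,0],[0,0,80,0,0,0]]]}}

```text
time: 8.95
ee_pos: [0.5036, -0.3534, 0.0273]
ee_rot: [-0.0, 0.082, 0.997, 0.0]
contact_force: [0.0, -0.0, 0.8]
gripper_width: 0.0501
```

```bash
python3 st.py;  python3 - <<'E'
from h import *
from cell import *
f=grab_frame("scene")
u,v=proj(f,[.54,-.36,.03])[0].astype(int)
cv2.imwrite("pics/s5.png",cv2.resize(f["image"][v-50:v+50,u-60:u+60],None,fx=6,fy=6,interpolation=cv2.INTER_CUBIC))
E
python3 st.py
```

```text
8.95 [ 1.1059  0.9021 -0.9612  1.754   0.8832  0.9831  1.1921] p [ 0.5036 -0.3534  0.0273] toolx deg 170.57922329123147 tooly 80.57921666535026 tilt z [-0.0003  0.0004 -1.    ] F [ 0.0085 -0.0233  0.7651] T [-0.0179  0.0136  0.0359] 0.0500525925842085
9.0 [ 1.1061  0.9013 -0.9618  1.7535  0.883   0.9833  1.1922] p [ 0.504  -0.3536  0.0279] toolx deg 170.57470374757324 tooly 80.5747029635515 tilt z [ 0.0006 -0.0001 -1.    ] F [ 0.2406  0.3927 -0.4065] T [-0.0135 -0.012  -0.0328] 0.04996354225370202
```

View pics/s5.png

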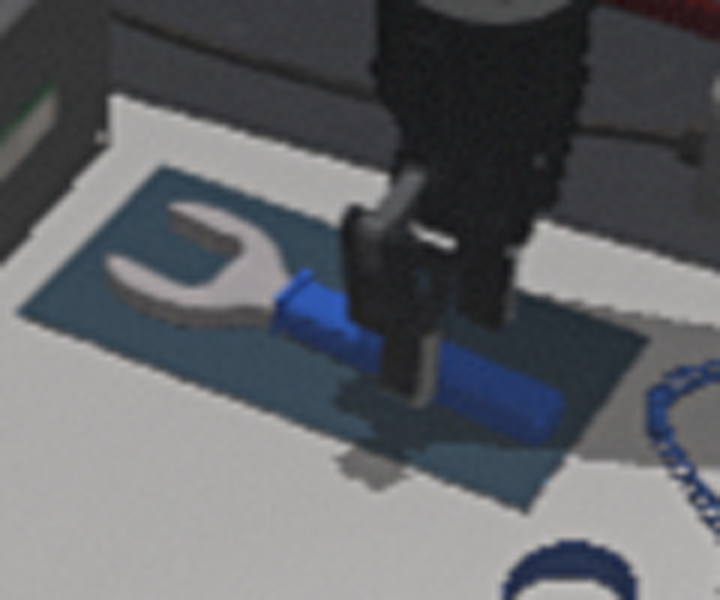

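>>> {"fn": "step_arm", "kwargs": {"increments": [[[0,0,7,0,0,0],[0,0,13,0,0,0],[0,0,13,0,0,0]]]}}

```text
time: 9.3
ee_pos: [0.503, -0.3537, 0.0136]
ee_rot: [-0.0, 0.082, 0.997, 0.0]
contact_force: [-0.2, -1.0, 1.4]
gripper_width: 0.0501
```

>>> {"fn": "step_arm", "kwargs": {"increments": [[[0,0,0,0,0,0],[0,0,0,0,0,0],[0,0,0,0,0,0],[0,0,0,0,0,0],[0,0,0,0,0,0]]], "gripper": 12, "force": 80}}

```text
time: 9.8
ee_pos: [0.5037, -0.354, 0.0149]
ee_rot: [0.0, 0.082, 0.997, -0.0]
contact_force: [-1.1, -0.6, 5.8]
gripper_width: 0.0199
```

```bash
python3 st.py
```

```text
9.8 [ 1.1     0.9165 -0.948   1.7616  0.9024  0.9641  1.1779] p [ 0.5037 -0.354   0.0149] toolx deg 170.53954027648382 tooly 80.53952232562555 tilt z [ 0.0005 -0.0006 -1.    ] F [-1.1006 -0.5529  5.7676] T [-0.0609  0.2846 -0.0963] 0.019942804032689436
```

>>> {"fn": "step_arm", "kwargs": {"increments": [[[0,0,-5,0,0,0],[0,0,-15,0,0,0],[0,0,-40,0,0,0],[0,0,-70,0,0,0],[0,0,-100,0,0,0],[0,0,-120,0,0,0]]], "force": 110}}

```text
time: 10.4
ee_pos: [0.5039, -0.3534, 0.1367]
ee_rot: [0.001, 0.082, 0.997, -0.0]
contact_force: [1.2, -0.1, -2.7]
gripper_width: 0.0192
```

```bash
python3 st.py;  python3 - <<'E'
from h import *
from cell import *
f=grab_frame("scene");np.savez("/tmp/s6.npz",**f)
u,v=proj(f,[.54,-.36,.13])[0].astype(int);print(u,v);v=max(v,55)
cv2.imwrite("pics/s6.png",cv2.resize(f["image"][v-55:v+55,u-60:u+60],None,fx=5,fy=5,interpolation=cv2.INTER_CUBIC))
E
python3 st.py
```

```text
10.4 [ 1.1545  0.7818 -1.0615  1.6597  0.7384  1.1524  1.3038] p [ 0.5039 -0.3534  0.1367] toolx deg 170.59123127102467 tooly 80.59123386776419 tilt z [ 0.0012 -0.0002 -1.    ] F [ 1.2085 -0.1278 -2.6665] T [-0.0064  0.1711  0.048 ] 0.019207215821124713
366 151
10.45 [ 1.1549  0.779  -1.0638  1.6569  0.7375  1.1538  1.3046] p [ 0.5052 -0.3535  0.1394] toolx deg 170.59147986517814 tooly 80.59115063142202 tilt z [ 0.0046 -0.002  -1.    ] F [ 1.8919  0.5392 -0.0769] T [0.0518 0.1256 0.0587] 0.019141580932853078
```

View pics/s6.png

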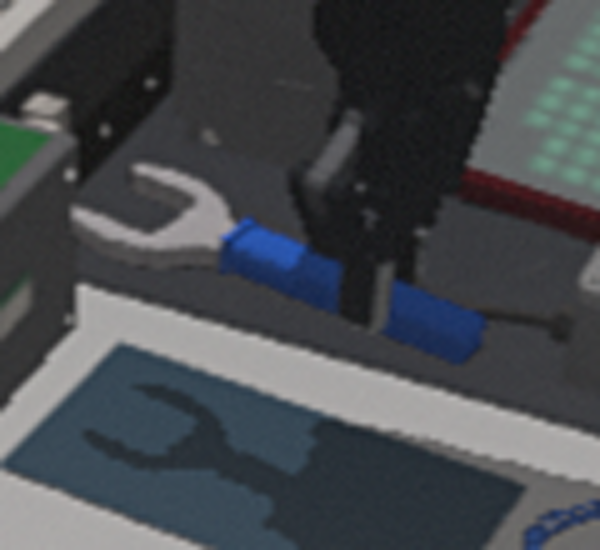

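>>> {"fn": "step_arm", "kwargs": {"increments": [[[2,25,-10,0,0,-0.05],[5,60,-12,0,0,-0.13],[9,100,-12,0,0,-0.22],[12,140,-12,0,0,-0.31],[16,180,-12,0,0,-0.4],[19,220,-12,0,0,-0.49],[22,260,-12,0,0,-0.58],[25,290,-12,0,0,-0.65],[28,315,-5,0,0,-0.688],[28.4,325.4,0,0,0,-0.688]]]}}

```text
time: 11.45
ee_pos: [0.528, -0.0247, 0.1338]
ee_rot: [-0.0, -0.261, 0.965, 0.001]
contact_force: [-0.3, 0.2, -3.0]
gripper_width: 0.0192
```

>>> {"fn": "step_arm", "kwargs": {"increments": [[[0,0,0,0,0,0],[0,0,0,0,0,0]]]}}

```text
time: 11.65
ee_pos: [0.5286, -0.0292, 0.1338]
ee_rot: [-0.001, -0.258, 0.966, -0.0]
contact_force: [-0.1, -0.3, -2.9]
gripper_width: 0.0188
```

```bash
python3 st.py;  python3 - <<'E'
from h import *
from cell import *
for n in("scene","top"):
    f=grab_frame(n);np.savez(f"/tmp/{n}7.npz",**f)
    u,v=proj(f,[.6,.0,.1])[0].astype(int)
    cv2.imwrite(f"pics/{n}7.png",cv2.resize(f["image"][v-55:v+55,u-65:u+65],None,fx=5,fy=5,interpolation=cv2.INTER_CUBIC))
E
python3 st.py
```

```text
11.65 [ 0.7225  0.7414 -1.2151  1.8889  0.79    1.1011  1.2815] p [ 0.5286 -0.0292  0.1338] toolx deg -150.08731055384234 tooly 119.91270688877668 tilt z [-0.0013 -0.001  -1.    ] F [-0.0886 -0.2776 -2.8954] T [-0.1724  0.2238  0.0313] 0.01881834339718175
11.75 [ 0.7238  0.7411 -1.2154  1.8885  0.7899  1.101   1.2814] p [ 0.5288 -0.0297  0.1341] toolx deg -150.16916985194965 tooly 119.83085242605921 tilt z [-0.0006 -0.0008 -1.    ] F [ 0.0069 -0.0989 -4.5438] T [-0.1638  0.259  -0.0097] 0.018911149336183024
```

View pics/scene7.png

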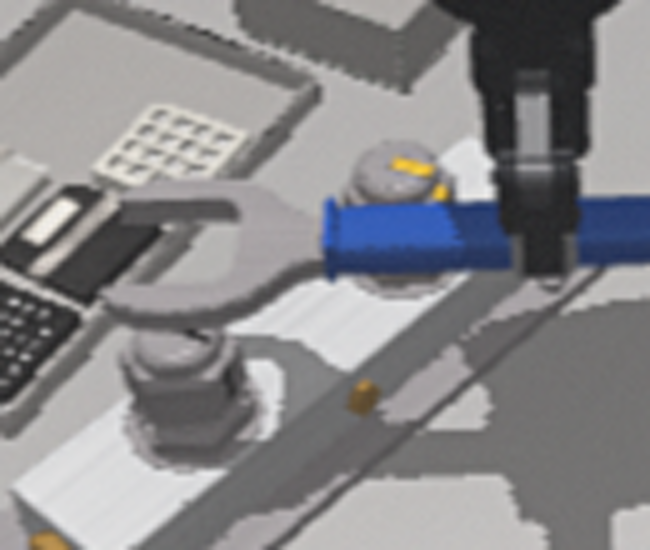

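View pics/top7.png

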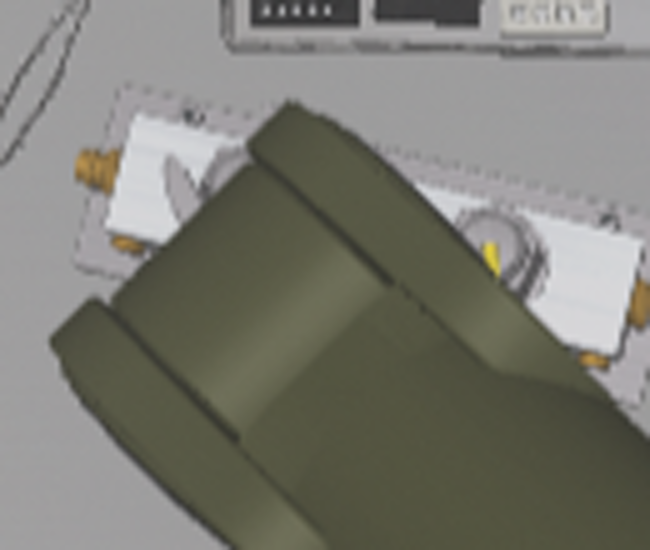

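```bash
python3 - <<'E'
from h import *
from cell import state
f=dict(np.load("/tmp/scene7.npz"));u0,v0=proj(f,[.6,.0,.1])[0].astype(int)-np.array([65,55])
tcp=np.array([.5287,-.0294]);th=np.radians(29.87);X=np.array([np.cos(th),np.sin(th)]);Y=np.array([-X[1],X[0]])
for n,x,y,z in(("innerU",241,215,.134),("innerL",232,283,.134),("tipU",125,192,.134),("tipL",107,292,.134),("collarU",330,200,.140),("collarL",330,275,.140)):
    p=ray(f,u0+x/5,v0+y/5,z)[:2]-tcp;print(n,"spanner-frame x,y mm",(p@X)*1e3-52,(p@Y)*1e3)
# depth of head
P=cloud(f)
for n,x,y in(("headmid",280,235),("armU",190,195),("armL",180,298),("h",400,230),("h2",620,225),("collar",345,235)):
    u,v=int(u0+x/5),int(v0+y/5);p=P[v,u];q=p[:2]-tcp;print(n,p,(q@X)*1e3-52,(q@Y)*1e3)
E
```

```text
innerU spanner-frame x,y mm 49.86669391787375 -8.621887013040789
innerL spanner-frame x,y mm 50.18315339571174 22.865801008287338
tipU spanner-frame x,y mm 90.97198992875374 -21.597867671356134
tipL spanner-frame x,y mm 91.27656332060042 24.988339141652965
collarU spanner-frame x,y mm 18.80118650514325 -8.546264121875254
collarL spanner-frame x,y mm 16.81704683333922 26.272267462520247
headmid [0.60573361 0.01373652 0.13143416] 36.28373028967181 -0.959172650220049
armU [0.64506773 0.01134068 0.13043546] 69.1994047861334 -22.626467878842153
armL [0.62005143 0.0517461  0.13114602] 67.62958413228894 24.870363130687313
h [ 0.56678013 -0.00208559  0.13787879] -5.375029772399692 4.720705891429471
h2 [ 0.49972117 -0.03503041  0.14179156] -79.93334682858722 9.549981723533646
collar [0.58146768 0.00918265 0.13890669] 12.973359462602971 7.177150117543087
```

>>> {"fn": "step_arm", "kwargs": {"increments": [[[-2,0.6,4,0,0,0],[-3.5,1.1,12,0,0,0],[-3.5,1.1,22,0,0,0],[-3.5,1.1,30,0,0,0],[-3.5,1.1,33,0,0,0],[-3.5,1.1,33,0,0,0]]]}}

```text
time: 12.35
ee_pos: [0.531, -0.0254, 0.1006]
ee_rot: [-0.001, -0.259, 0.966, 0.0]
contact_force: [0.1, 1.3, -3.6]
gripper_width: 0.0195
```

```bash
python3 st.py;  python3 - <<'E'
from h import *
from cell import *
for n in("scene",):
    f=grab_frame(n);np.savez(f"/tmp/{n}8.npz",**f)
    u,v=proj(f,[.62,.02,.09])[0].astype(int)
    cv2.imwrite(f"pics/{n}8.png",cv2.resize(f["image"][v-45:v+45,u-55:u+55],None,fx=6,fy=6,interpolation=cv2.INTER_CUBIC))
E
python3 st.py
```

```text
12.35 [ 0.6895  0.7813 -1.1735  1.9192  0.8455  1.0495  1.2341] p [ 0.531  -0.0254  0.1006] toolx deg -150.00956883180856 tooly 119.99038891257602 tilt z [-0.0012  0.0002 -1.    ] F [ 0.0938  1.3411 -3.5506] T [-0.1446  0.2365  0.0108] 0.01948006229433532
12.4 [ 0.6896  0.7807 -1.174   1.9187  0.8452  1.0498  1.2343] p [ 0.5313 -0.0252  0.1011] toolx deg -150.00886232235197 tooly 119.99113039160048 tilt z [-0.0005  0.0002 -1.    ] F [-0.9886 -0.0525 -2.9624] T [-0.0951  0.2133  0.0087] 0.019188177212154784
```

View pics/scene8.png

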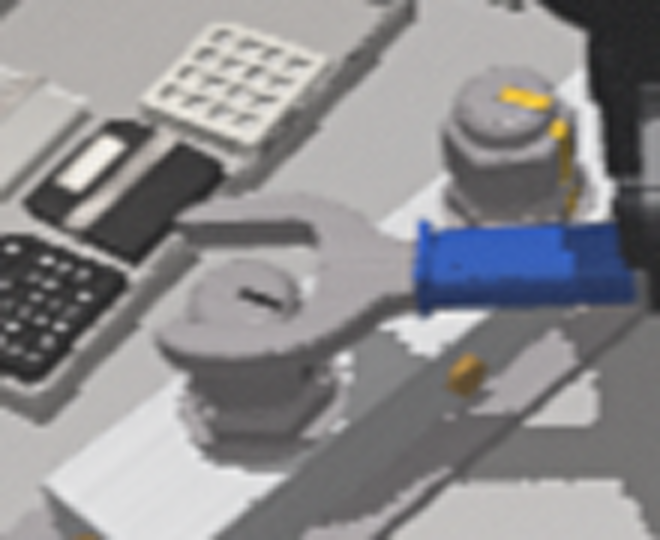

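>>> {"fn": "step_arm", "kwargs": {"increments": [[[0,-1.2,0,0,0,0],[0,-1.2,4,0,0,0],[0,-1.2,8,0,0,0],[0,-1.2,11,0,0,0],[0,-1.2,11,0,0,0]]]}}

```text
time: 12.9
ee_pos: [0.532, -0.0264, 0.0901]
ee_rot: [0.0, -0.259, 0.966, 0.0]
contact_force: [-0.8, -0.8, 0.2]
gripper_width: 0.0191
```

```bash
python3 st.py
```

```text
12.9 [ 0.6829  0.7941 -1.1598  1.9279  0.8651  1.0332  1.2212] p [ 0.532  -0.0264  0.0901] toolx deg -150.02652115823346 tooly 119.97347897955311 tilt z [ 0.      0.0001 -1.    ] F [-0.8038 -0.7817  0.1884] T [-0.0888  0.1179  0.0112] 0.019054361138856283
```

```bash
python3 - <<'E'
from h import *
from cell import *
for n in("scene",):
    f=grab_frame(n);np.savez(f"/tmp/{n}9.npz",**f)
    u,v=proj(f,[.63,.03,.085])[0].astype(int)
    cv2.imwrite(f"pics/{n}9.png",cv2.resize(f["image"][v-35:v+35,u-40:u+40],None,fx=9,fy=9,interpolation=cv2.INTER_CUBIC))
E
python3 st.py
```

```text
12.95 [ 0.683   0.7939 -1.1601  1.9277  0.8648  1.0336  1.2214] p [ 0.532  -0.0264  0.0903] toolx deg -150.02227029316097 tooly 119.97772963234128 tilt z [ 0. -0. -1.] F [-1.1244 -0.3353 -1.1151] T [-0.076   0.1686 -0.0255] 0.019137367530729258
```

View pics/scene9.png

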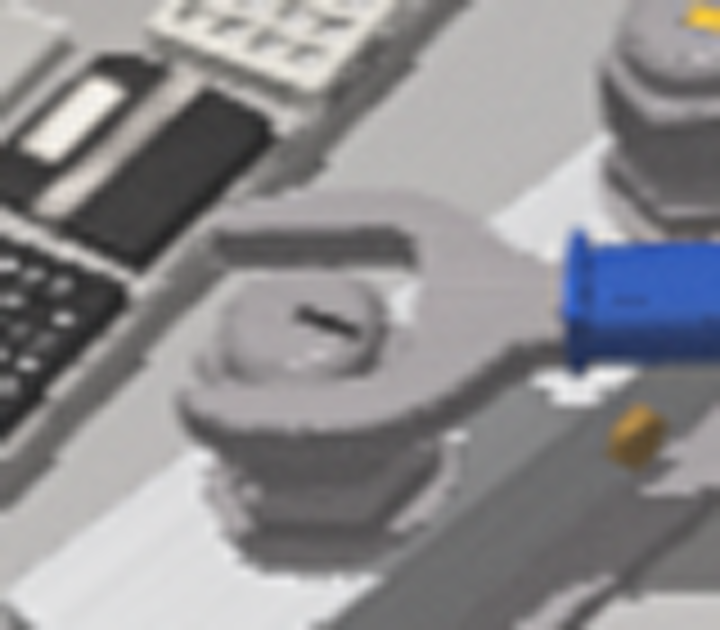

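>>> {"fn": "step_arm", "kwargs": {"increments": [[[0,0,2,0,0,0],[0,0,4,0,0,0],[0,0,4,0,0,0]]]}}

```text
time: 13.25
ee_pos: [0.5323, -0.026, 0.0865]
ee_rot: [0.001, -0.259, 0.966, 0.0]
contact_force: [1.0, 1.1, 0.5]
gripper_width: 0.0193
```

```bash
python3 st.py
```

```text
13.25 [ 0.6799  0.7983 -1.1554  1.9314  0.8721  1.0267  1.2159] p [ 0.5323 -0.026   0.0865] toolx deg -150.0002763467067 tooly 119.99972438333393 tilt z [ 0.001   0.0006 -1.    ] F [1.0373 1.1274 0.5042] T [ 0.207  -0.0675  0.0713] 0.01926734065973359
```

>>> {"fn": "step_arm", "kwargs": {"increments": [[[0,0.5,-1,0,0,0],[0,1.0,0,0,0,0],[0,1.0,0,0,0,0]]]}}

```text
time: 13.55
ee_pos: [0.5312, -0.0257, 0.0859]
ee_rot: [-0.0, -0.259, 0.966, -0.0]
contact_force: [-0.2, 0.1, -2.8]
gripper_width: 0.0188
```

```bash
python3 st.py
```

```text
13.55 [ 0.6786  0.7983 -1.1544  1.9334  0.872   1.0264  1.2136] p [ 0.5312 -0.0257  0.0859] toolx deg -150.02715278057389 tooly 119.97284053709635 tilt z [-0.0007 -0.0002 -1.    ] F [-0.1823  0.1007 -2.808 ] T [-0.1488  0.2368  0.0314] 0.018835205069317677
```

>>> {"fn": "step_arm", "kwargs": {"increments": [[[0,0,3,0,0,0],[0,0,6,0,0,0],[0,0,10,0,0,0],[0,0,10,0,0,0]]]}}

```text
time: 13.95
ee_pos: [0.5311, -0.0257, 0.0756]
ee_rot: [-0.001, -0.259, 0.966, 0.0]
contact_force: [-0.6, 0.8, -3.2]
gripper_width: 0.0191
```

```bash
python3 st.py; python3 - <<'E'
from h import *
from cell import *
for n in("scene",):
    f=grab_frame(n);np.savez(f"/tmp/{n}10.npz",**f)
    u,v=proj(f,[.63,.03,.085])[0].astype(int)
    cv2.imwrite(f"pics/{n}10.png",cv2.resize(f["image"][v-35:v+35,u-40:u+40],None,fx=9,fy=9,interpolation=cv2.INTER_CUBIC))
E
python3 st.py
```

```text
13.95 [ 0.6709  0.8107 -1.141   1.9429  0.8905  1.0108  1.1993] p [ 0.5311 -0.0257  0.0756] toolx deg -150.02525704918475 tooly 119.97471749336593 tilt z [-0.0011 -0.0001 -1.    ] F [-0.6233  0.7693 -3.1988] T [-0.136   0.2674  0.0016] 0.0190927484328818
14.0 [ 0.671   0.8103 -1.1415  1.9425  0.8902  1.0111  1.1995] p [ 0.5312 -0.0256  0.0759] toolx deg -150.02045545067833 tooly 119.97953137177527 tilt z [-0.0007 -0.     -1.    ] F [ 0.4534  0.7664 -2.7036] T [-0.1447  0.2126 -0.0128] 0.01887699354081216
```

View pics/scene10.png

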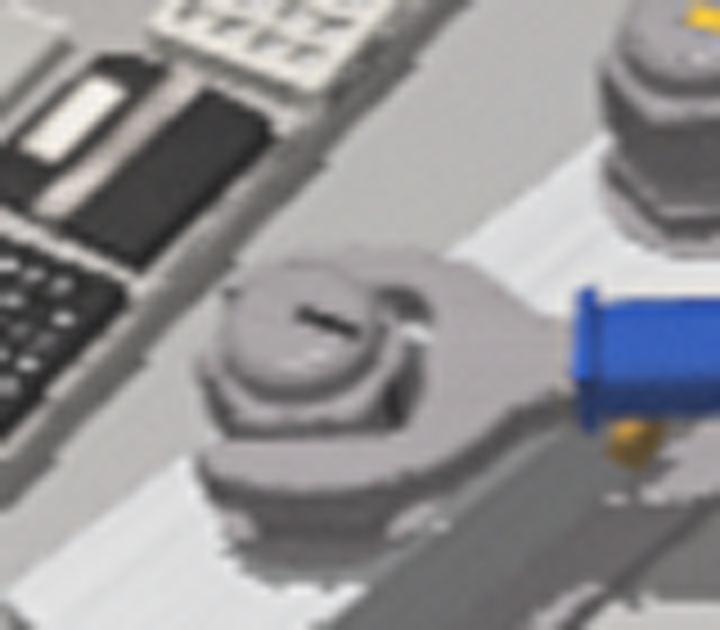

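>>> {"fn": "step_arm", "kwargs": {"increments": [[[-0.2,6.4,0,0,0,0.05],[-0.6,12.8,0,0,0,0.1],[-1.4,19.2,0,0,0,0.15],[-2.6,25.5,0,0,0,0.2],[-4,31.8,0,0,0,0.25],[-5.7,38,0,0,0,0.3]]]}}

```text
time: 14.6
ee_pos: [0.5181, 0.0098, 0.0764]
ee_rot: [0.001, -0.111, 0.994, -0.001]
contact_force: [3.1, -1.9, -5.2]
gripper_width: 0.0194
```

```bash
python3 st.py; python3 - <<'E'
from h import *
from cell import *
for n in("scene",):
    f=grab_frame(n);np.savez(f"/tmp/{n}11.npz",**f)
    u,v=proj(f,[.63,.03,.085])[0].astype(int)
    cv2.imwrite(f"pics/{n}11.png",cv2.resize(f["image"][v-35:v+35,u-40:u+40],None,fx=9,fy=9,interpolation=cv2.INTER_CUBIC))
E
python3 st.py
```

```text
14.6 [ 0.5817  0.7548 -1.0689  1.9796  0.8431  0.9372  0.8631] p [0.5181 0.0098 0.0764] toolx deg -167.30159047441109 tooly 102.69832977698756 tilt z [ 0.0014 -0.0009 -1.    ] F [ 3.0682 -1.94   -5.1994] T [-0.5575 -0.2653  0.5042] 0.0193760075059964
14.65 [ 0.5802  0.7541 -1.0691  1.9801  0.8422  0.9366  0.8597] p [0.5178 0.0109 0.0767] toolx deg -167.41794818448244 tooly 102.58199032560258 tilt z [ 0.0016 -0.0004 -1.    ] F [ 2.6945 -2.5691 -5.2673] T [-0.9313 -0.3003  0.0399] 0.019058846243298233
```

View pics/scene11.png

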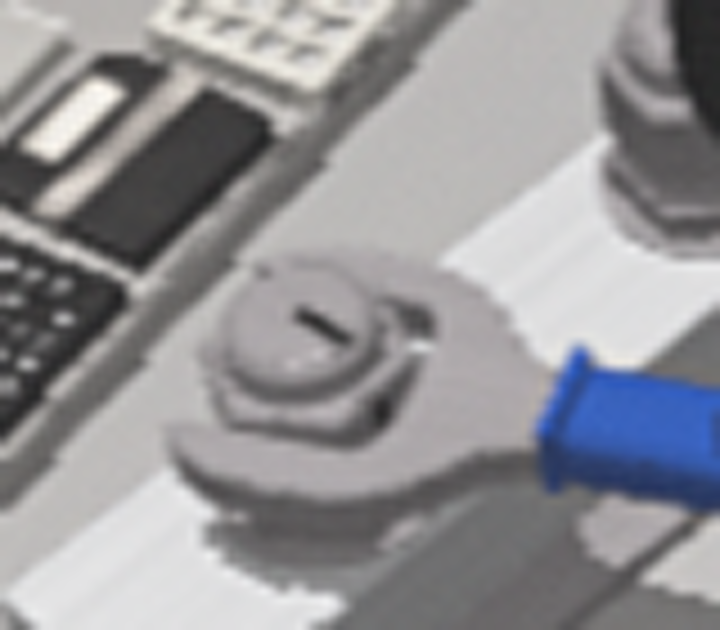

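>>> {"fn": "step_arm", "kwargs": {"increments": [[[-0.6,12.8,0,0,0,0.1],[-2.6,25.5,0,0,0,0.2],[-5.7,38,0,0,0,0.3],[-10.1,50,0,0,0,0.4],[-15.7,61.6,0,0,0,0.5],[-22.4,72.6,0,0,0,0.6],[-30.2,82.8,0,0,0,0.7],[-39,92.2,0,0,0,0.8],[-48.6,100.7,0,0,0,0.9],[-59.1,108.1,0,0,0,1.0]]]}}

```text
time: 15.65
ee_pos: [0.5517, 0.1278, 0.0761]
ee_rot: [0.0, 0.38, 0.925, -0.001]
contact_force: [1.7, -4.9, -4.6]
gripper_width: 0.0192
```

```bash
python3 st.py; python3 - <<'E'
from h import *
from cell import *
for n in("scene","top"):
    f=grab_frame(n);np.savez(f"/tmp/{n}12.npz",**f)
    u,v=proj(f,[.63,.03,.085])[0].astype(int)
    cv2.imwrite(f"pics/{n}12.png",cv2.resize(f["image"][v-35:v+35,u-40:u+40],None,fx=9,fy=9,interpolation=cv2.INTER_CUBIC))
E
python3 st.py
```

```text
15.65 [ 0.2079  0.7017 -0.7816  1.854   0.6461  0.8602 -0.1065] p [0.5517 0.1278 0.0761] toolx deg 135.35952779888146 tooly 45.359421471069545 tilt z [ 0.0002 -0.0019 -1.    ] F [ 1.7306 -4.8848 -4.6461] T [-0.8645 -0.2954  0.6185] 0.019237618000095626
15.75 [ 0.2069  0.7021 -0.7815  1.8527  0.6459  0.8603 -0.1064] p [0.5523 0.1285 0.0762] toolx deg 135.37320513461736 tooly 45.37316573530601 tilt z [ 0.0007 -0.0014 -1.    ] F [ 2.3157 -4.     -4.4294] T [-0.6393 -0.2866  0.2354] 0.019132385823611337
```

View pics/scene12.png

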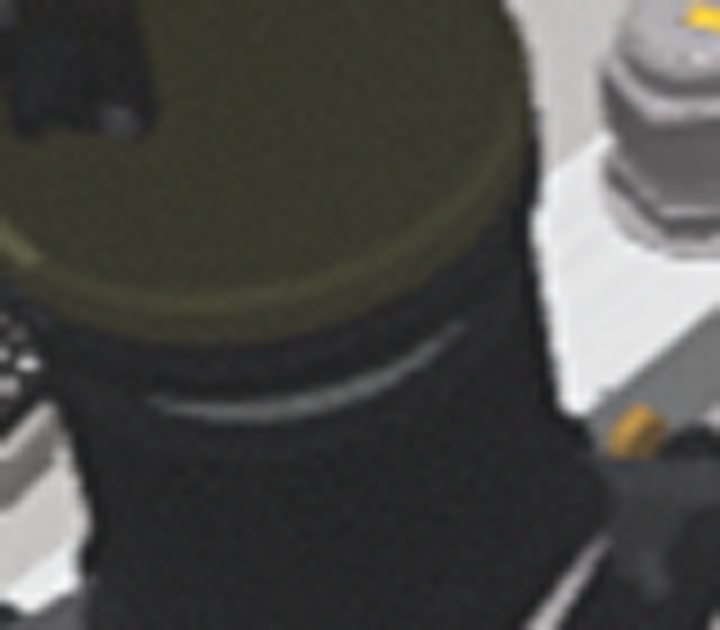

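View pics/top12.png

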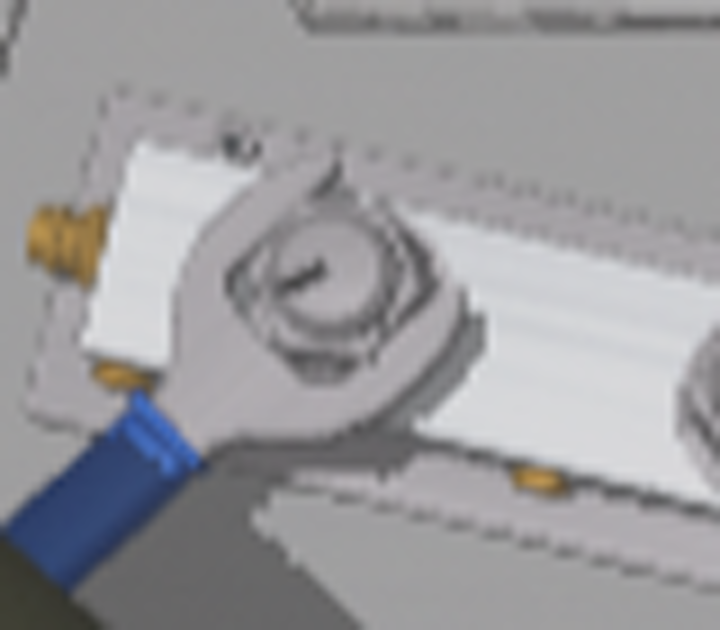

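```bash
cat > la.py <<'E'
from h import *
import sys
f=dict(np.load(sys.argv[1]))
zt=.0893
c=np.array([.6405,.0385])
for d in(20,30,40,50):
    _,_,med=line_pts(f,c,rad=.0115,zt=zt);print(line_angle(f,c,rad=.0115,zt=zt,thr=med-d))
cv2.imwrite(sys.argv[2],rect(f,c,zt=zt))
E
python3 la.py /tmp/top12.npz pics/r12.png
```

```text
(np.float64(87.11007300039009), 24, np.float64(133.30460673981784))
(np.float64(88.1813314816855), 17, np.float64(133.7536481367288))
(np.float64(115.75611988003915), 7, np.float64(95.49769555131239))
(np.float64(115.75611988003915), 7, np.float64(95.49769555131239))
```

View pics/r12.png

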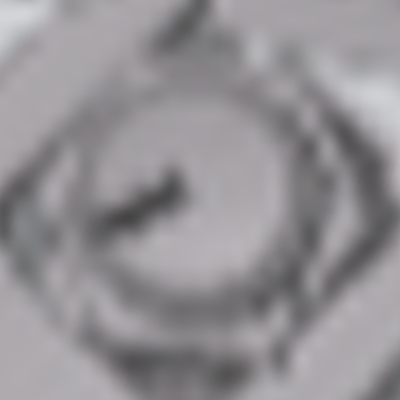

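```bash
python3 - <<'E'
from h import *
o=[]
for n in("/tmp/s3.npz","/tmp/scene10.npz","/tmp/scene11.npz"):
    f=dict(np.load(n));c=np.array([.6405,.0385]);im=rect(f,c,zt=.0895,half=.018);o.append(im)
    g=cv2.GaussianBlur(cv2.cvtColor(im,cv2.COLOR_BGR2GRAY),(0,0),4)
    cr=g.copy();m=np.zeros_like(g);cv2.circle(m,(215,215),120,255,-1);th=np.median(g[m>0])-28
    b=((g<th)&(m>0)).astype(np.uint8);k,l,st,ce=cv2.connectedComponentsWithStats(b)
    i=1+np.argmax(st[1:,4]);v,u=np.where(l==i);w,ev=np.linalg.eigh(np.cov(np.c_[-v,-u].T.astype(float)));a=ev[:,1]
    print(n,st[i],np.degrees(np.arctan2(a[1],a[0])))
cv2.imwrite("pics/r3.png",cv2.resize(np.hstack(o),(780,260)))
E
```

```text
/tmp/s3.npz [ 197  192   45  144 5280] -176.93588399172558
/tmp/scene10.npz [ 188  181   63  155 7960] -177.41014157538075
/tmp/scene11.npz [ 167  181   74  155 8070] 171.21741517417524
```

View pics/r3.png

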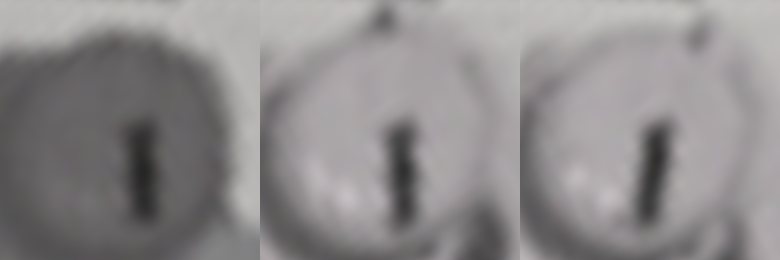

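>>> {"fn": "step_arm", "kwargs": {"increments": [[[-0.6,12.8,0,0,0,0.1],[-2.6,25.5,0,0,0,0.2],[-5.7,38,0,0,0,0.3],[-6.9,41.6,0,0,0,0.33],[-6.9,41.6,0,0,0,0.33]]]}}

```text
time: 16.25
ee_pos: [0.5855, 0.1526, 0.0759]
ee_rot: [0.0, 0.525, 0.851, -0.001]
contact_force: [2.2, -4.9, -4.4]
gripper_width: 0.0193
```

```bash
python3 st.py; cat > tl.py <<'E'
from h import *
import sys
from cell import *
o=[]
for n in sys.argv[2:]:
    f=grab_frame(n);np.savez(f"/tmp/{n}_{sys.argv[1]}.npz",**f)
    c=np.array([.6412,.0383]);o.append(rect(f,c,zt=.0895,half=.022))
    im=rect(f,c,zt=.0895,half=.018);g=cv2.GaussianBlur(cv2.cvtColor(im,cv2.COLOR_BGR2GRAY),(0,0),4)
    for dd in(18,25,32):
      m=np.zeros_like(g);cv2.circle(m,(200,200),115,255,-1);th=np.median(g[m>0])-dd
      b=((g<th)&(m>0)).astype(np.uint8);k,l,st,ce=cv2.connectedComponentsWithStats(b)
      if k<2: continue
      i=1+np.argmax(st[1:,4]);v,u=np.where(l==i);w,ev=np.linalg.eigh(np.cov(np.c_[-v,-u].T.astype(float)));a=ev[:,1]
      print(n,st[i],ce[i],np.degrees(np.arctan2(a[1],a[0]))%180)
cv2.imwrite(f"pics/tl_{sys.argv[1]}.png",np.hstack(o))
E
python3 tl.py 13 top
```

```text
16.25 [ 0.1131  0.7219 -0.6866  1.7486  0.5747  0.8831 -0.3639] p [0.5855 0.1526 0.0759] toolx deg 116.63702876618188 tooly 26.63696371885686 tilt z [-0.0002 -0.0015 -1.    ] F [ 2.1748 -4.8564 -4.3597] T [-0.726  -0.2429  0.5511] 0.019337415074526458
top [  85  152   98   82 6162] [131.88948393 191.47257384] 110.40898045903421
top [  85  156   95   75 5311] [131.01751083 192.04857842] 110.38650288009629
top [  85  159   92   69 4572] [130.40354331 192.31058618] 110.61795406615323
```

View pics/tl_13.png

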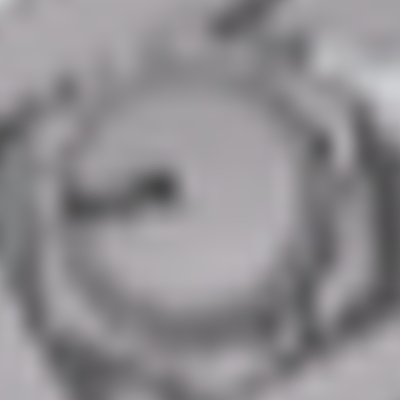

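>>> {"fn": "step_arm", "kwargs": {"increments": [[[-0.1,-5,0,0,0,-0.04],[-0.4,-10.3,0,0,0,-0.08],[-0.4,-10.3,0,0,0,-0.08]]]}}

```text
time: 16.6
ee_pos: [0.5768, 0.1478, 0.0765]
ee_rot: [0.001, 0.49, 0.871, 0.001]
contact_force: [4.7, -4.1, -4.5]
gripper_width: 0.0191
```

```bash
python3 st.py; python3 tl.py 14 top
```

```text
16.6 [ 0.1357  0.7149 -0.711   1.7768  0.5924  0.8741 -0.3022] p [0.5768 0.1478 0.0765] toolx deg 121.2635711598218 tooly 31.26362729102148 tilt z [ 0.0017  0.0003 -1.    ] F [ 4.7187 -4.1326 -4.5164] T [-0.4291 -0.7456  0.2589] 0.019074625401881685
top [  85  154  107   89 6370] [135.26232339 197.9310832 ] 112.84071373135473
top [  85  158  102   82 5463] [133.91231924 198.44664104] 112.92157552836916
top [  85  161   98   76 4711] [132.45383146 198.82593929] 113.09792003829074
```

>>> {"fn": "step_arm", "kwargs": {"increments": [[[-1.5,0,0,0,0,0],[-2,0,0,0,0,0]]]}}

```text
time: 16.85
ee_pos: [0.5771, 0.1478, 0.0765]
ee_rot: [-0.0, 0.491, 0.871, 0.001]
contact_force: [0.4, 0.5, -4.1]
gripper_width: 0.019
```

```bash
python3 st.py
```

```text
16.85 [ 0.1372  0.716  -0.7121  1.775   0.5904  0.8754 -0.3003] p [0.5771 0.1478 0.0765] toolx deg 121.21378488744139 tooly 31.21369194628665 tilt z [ 0.0002  0.0018 -1.    ] F [ 0.4362  0.4706 -4.0683] T [ 0.4929 -0.0285  0.2059] 0.01901862313228336
```

>>> {"fn": "step_arm", "kwargs": {"increments": [[[0,0,-3,0,0,0],[0,0,-8,0,0,0],[0,0,-14,0,0,0],[0,0,-20,0,0,0],[0,0,-30,0,0,0],[0,0,-45,0,0,0]]]}}

```text
time: 17.45
ee_pos: [0.5766, 0.1467, 0.1222]
ee_rot: [-0.0, 0.491, 0.871, -0.001]
contact_force: [-0.4, 0.3, -2.7]
gripper_width: 0.019
```

```bash
python3 st.py; python3 tl.py 15 top
```

```text
17.45 [ 0.1616  0.6637 -0.7504  1.7313  0.5365  0.9647 -0.2553] p [0.5766 0.1467 0.1222] toolx deg 121.16101731740196 tooly 31.161025892863467 tilt z [-0.0012 -0.0006 -1.    ] F [-0.3792  0.2845 -2.7249] T [0.155  0.1183 0.0012] 0.019009928772499136
top [  85  154   97   86 6036] [131.33681246 193.22531478] 110.30795450542352
top [  85  157   95   80 5198] [130.39688342 193.97787611] 110.2738671890587
top [  85  161   92   73 4456] [129.60884201 194.53815081] 110.22013849907079
```

>>> {"fn": "step_arm", "kwargs": {"increments": [[[0,0,-30,0,0,-0.05],[-20,-22,-50,0,0,-0.15],[-45,-50,-50,0,0,-0.28],[-70,-80,-50,0,0,-0.4],[-100,-112,-50,0,0,-0.53],[-130,-147,-50,0,0,-0.66],[-155,-175,-50,0,0,-0.78],[-172,-194,-50,0,0,-0.855],[-172,-194,-50,0,0,-0.855]]]}}

```text
time: 18.4
ee_pos: [0.4985, -0.106, 0.1712]
ee_rot: [-0.001, 0.088, 0.996, -0.002]
contact_force: [-0.4, 0.2, -3.1]
gripper_width: 0.0189
```

```bash
python3 st.py; python3 tl.py 16 scene top
```

```text
18.4 [ 0.8549  0.5899 -1.0938  1.8915  0.6112  1.046   0.8949] p [ 0.4985 -0.106   0.1712] toolx deg 169.86024625574385 tooly 79.86064257165152 tilt z [-0.0025 -0.0033 -1.    ] F [-0.4007  0.1714 -3.1327] T [ 0.0155  0.2118 -0.0272] 0.018904063084734246
scene [  85  167  135   78 7894] [149.21053965 204.62490499] 96.1265520989222
scene [  85  170  131   73 7023] [147.48654421 204.7805781 ] 96.36571725440655
scene [  85  173  127   67 6311] [146.05799398 204.9431152 ] 96.50379972549477
top [  85  154   97   85 5886] [131.37716616 193.37003058] 111.00159438937187
top [  85  158   94   78 5009] [130.34737473 194.08325015] 110.77853258748647
top [  85  161   92   72 4257] [129.51327226 194.62908151] 110.48365397048177
```

View pics/tl_16.png

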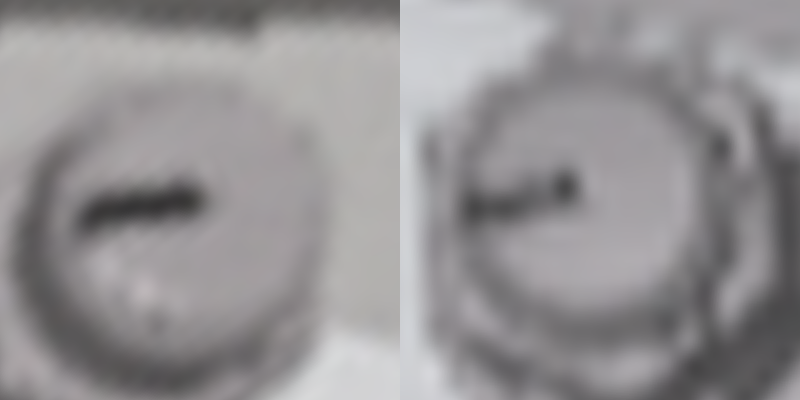

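```bash
cat > ln.py <<'E'
from h import *
# intensity-weighted line fit in original pixels: darkness-weighted PCA within a strip around hand-picked endpoints (rect coords)
def fit(fn,c,half,n,p0,p1,zt=.0895,wd=2.0,ext=0.0):
    f=dict(np.load(fn));s=2*half/n
    W=lambda p:np.array([c[0]+half-p[1]*s,c[1]+half-p[0]*s])
    a,b=W(p0),W(p1);g=cv2.cvtColor(f["image"],cv2.COLOR_BGR2GRAY).astype(float)
    vv,uu=np.indices(g.shape);box=proj(f,[[*((a+b)/2),zt]])[0].astype(int)
    d=(b-a)/np.linalg.norm(b-a);L=np.linalg.norm(b-a);nn=np.array([-d[1],d[0]])
    for it in range(5):
        P=[];Wt=[]
        for v in range(box[1]-12,box[1]+13):
            for u in range(box[0]-12,box[0]+13):
                q=ray(f,u,v,zt)[:2]-a
                t,r=q@d,q@nn
                if 0<=t<=L and abs(r)<wd*.002: P.append(q+a);Wt.append(g[v,u])
        P=np.array(P);Wt=np.array(Wt);med=np.percentile(Wt,85);w=np.clip(med-Wt-8,0,None)
        m=np.average(P,axis=0,weights=w);X=(P-m)
        # regress perpendicular on along
        t=X@d;r=X@nn;k=np.sum(w*t*r)/np.sum(w*t*t)
        d=d+k*nn;d/=np.linalg.norm(d);nn=np.array([-d[1],d[0]]);a=m-d*L/2
    print(fn,round(np.degrees(np.arctan2(d[1],d[0]))%360,1),'n',len(P),'mid',m)
c=[.6412,.0383]
fit("/tmp/scene_16.npz",c,.022,400,(200,194),(85,216))
fit("/tmp/top_16.npz",c,.022,400,(165,187),(65,208))
fit("/tmp/top_15.npz",c,.022,400,(165,187),(65,208))
c=[.6405,.0395]
fit("/tmp/top0.npz",c,.025,400,(205,187),(315,183),zt=.0905)
fit("/tmp/scene0.npz",c,.025,400,(230,195),(320,186),zt=.0905)
fit("/tmp/s3.npz",[.6405,.039],.025,400,(212,190),(215,300),zt=.09)
E
python3 ln.py; python3 - <<'E'
from h import *
f=dict(np.load("/tmp/scene_16.npz"));u,v=proj(f,[.64,.038,.08])[0].astype(int)
a=cv2.resize(f["image"][v-25:v+35,u-30:u+30],None,fx=9,fy=9,interpolation=cv2.INTER_NEAREST)
cv2.imwrite("pics/z16.png",a)
E
```

```text
/tmp/scene_16.npz 98.8 n 25 mid [0.64048242 0.04456643]
/tmp/top_16.npz 102.0 n 19 mid [0.64034137 0.04978391]
/tmp/top_15.npz 101.5 n 19 mid [0.64035262 0.04976907]
/tmp/top0.npz 270.7 n 18 mid [0.64265046 0.03163834]
/tmp/scene0.npz 275.8 n 22 mid [0.64174364 0.03046138]
/tmp/s3.npz 184.0 n 26 mid [0.63437203 0.03711514]
```

View pics/z16.png

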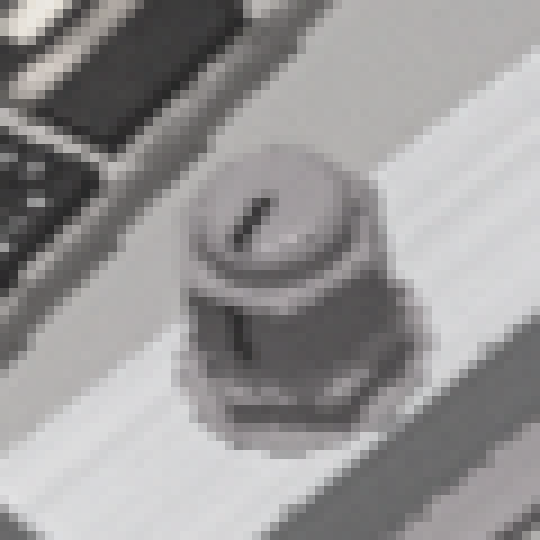

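```bash
python3 - <<'E'
from h import *
f=dict(np.load("/tmp/scene_16.npz"))
u3,v3=proj(f,[.6405,.039,.08])[0].astype(int);u6,v6=proj(f,[.64,.038,.08])[0].astype(int)
def dark(fn,ur,vr,n):
    g=cv2.cvtColor(dict(np.load(fn))["image"],cv2.COLOR_BGR2GRAY).astype(int);print(fn,ur,vr);print(g[vr[0]:vr[1],ur[0]:ur[1]])
dark("/tmp/s3.npz",(u3-40+44,u3-40+58),(v3-40+40,v3-40+54),0)
dark("/tmp/scene_16.npz",(u6-30+20,u6-30+36),(v6-25+30,v6-25+44),0)
for C in([.6405,.0392],[.6425,.038],[.643,.0376]):
    for th in(180,100,96,92,88):
        t=np.radians(th);print(C,th,proj(f,[[C[0]+.019*np.cos(t),C[1]+.019*np.sin(t),z] for z in(.075,.062)]).round(1).tolist())
E
```

```text
/tmp/s3.npz (np.int64(228), np.int64(242)) (np.int64(273), np.int64(287))
[[102  98  98  92  86  91  99  99  93 111 132 133 130 127]
 [103 100  91  85  86  95 101  94  87 109 132 129 128 126]
 [ 99  94  86  85  89 100  98  90  84 101 124 129 128 127]
 [ 90  84  85  89  97 102  90  81  81  91 113 129 130 130]
 [ 83  84  92 101 104  89  64  68  83  86 114 130 132 132]
 [ 87  92 101 104 101  76  51  68  82  81 111 130 132 131]
 [100 104 106 103  94  72  47  65  81  80 101 123 132 130]
 [104 104 102  95  87  74  50  62  81  83  94 110 121 130]
 [ 97  97  93  87  84  84  64  52  75  92 101 101 117 129]
 [ 84  85  82  84  85  83  62  49  79  95  98 100 109 124]
 [ 85  82  85  83  82  83  69  69  90 101  98  96 100 120]
 [ 85  86  85  85  84  84  77  84  98 101  98  95  98 111]
 [ 86  86  85  85  83  82  86  95 101  94  89  87  95 108]
 [ 84  85  83  84  83  87  94  98  99  93  82  81  91 114]]
/tmp/scene_16.npz (np.int64(214), np.int64(230)) (np.int64(278), np.int64(292))
[[161 159 166 144 111  94  90  92  91  90  90  88  89  93 101 119]
 [156 149 160 166 156 130 108 105  98 101  99 103 11
[... 910 characters left out ...]
, [220.9, 287.9]]
[0.6405, 0.0392] 96 [[219.0, 283.1], [220.2, 287.7]]
[0.6405, 0.0392] 92 [[218.4, 282.9], [219.6, 287.5]]
[0.6405, 0.0392] 88 [[217.8, 282.6], [219.0, 287.2]]
[0.6425, 0.038] 180 [[232.7, 278.3], [233.7, 282.9]]
[0.6425, 0.038] 100 [[219.2, 282.4], [220.4, 287.1]]
[0.6425, 0.038] 96 [[218.5, 282.2], [219.7, 286.9]]
[0.6425, 0.038] 92 [[217.9, 282.0], [219.1, 286.6]]
[0.6425, 0.038] 88 [[217.3, 281.7], [218.4, 286.4]]
[0.643, 0.0376] 180 [[232.6, 278.0], [233.6, 282.7]]
[0.643, 0.0376] 100 [[219.1, 282.2], [220.3, 286.8]]
[0.643, 0.0376] 96 [[218.4, 282.0], [219.6, 286.6]]
[0.643, 0.0376] 92 [[217.8, 281.7], [219.0, 286.4]]
[0.643, 0.0376] 88 [[217.2, 281.5], [218.4, 286.1]]
```

>>> {"fn": "step_arm", "kwargs": {"increments": [[[-3,25,0,0,0,0.08],[-7,60,0,0,0,0.2],[-12,100,0,0,0,0.33],[-18,140,0,0,0,0.47],[-23,180,0,0,0,0.6],[-28,215,0,0,0,0.72],[-32,245,0,0,0,0.82],[-33.5,257,5,0,0,0.855],[-33.5,257,25,0,0,0.855],[-33.5,257,50,0,0,0.855]]]}}

```text
time: 19.5
ee_pos: [0.5776, 0.1506, 0.1225]
ee_rot: [0.001, 0.49, 0.872, 0.002]
contact_force: [0.6, -0.1, -3.5]
gripper_width: 0.0193
```

>>> {"fn": "step_arm", "kwargs": {"increments": [[[0,0,10,0,0,0],[0,0,20,0,0,0],[0,0,25,0,0,0],[0,0,25,0,0,0]]]}}

```text
time: 19.9
ee_pos: [0.5774, 0.1475, 0.0966]
ee_rot: [0.0, 0.491, 0.871, 0.001]
contact_force: [-0.1, 1.1, -1.3]
gripper_width: 0.0189
```

```bash
python3 st.py; python3 tl.py 17 top
```

```text
19.9 [ 0.1452  0.6911 -0.7244  1.7565  0.563   0.9119 -0.277 ] p [0.5774 0.1475 0.0966] toolx deg 121.19662270476117 tooly 31.19660266779241 tilt z [ 0.0007  0.0008 -1.    ] F [-0.062   1.1193 -1.3193] T [0.306  0.128  0.0375] 0.018934702785866106
top [  85  153   97   87 6097] [131.44743316 193.1336723 ] 111.1756156884696
top [  85  157   95   80 5247] [130.55422146 193.90890032] 110.6962353451732
top [  85  160   92   74 4497] [129.7115855  194.54191683] 110.71427454323916
```

View pics/tl_17.png

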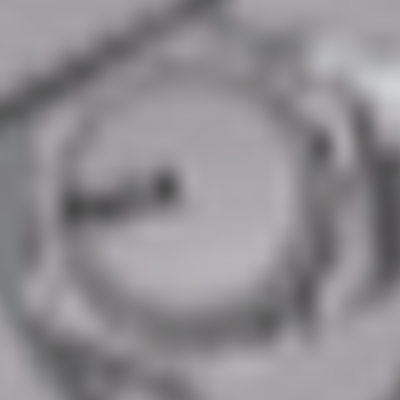

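>>> {"fn": "step_arm", "kwargs": {"increments": [[[0,0,4,0,0,0],[0,0,7,0,0,0],[0,0,10,0,0,0],[0,0,10,0,0,0]]]}}

```text
time: 20.35
ee_pos: [0.5778, 0.1467, 0.0866]
ee_rot: [0.001, 0.491, 0.871, 0.0]
contact_force: [0.0, 1.0, 4.5]
gripper_width: 0.0189
```

```bash
python3 st.py
```

```text
20.35 [ 0.1402  0.7025 -0.7147  1.7658  0.5759  0.8927 -0.287 ] p [0.5778 0.1467 0.0866] toolx deg 121.17098718309335 tooly 31.17103564002693 tilt z [ 0.0013 -0.0001 -1.    ] F [0.0179 0.9647 4.4768] T [-0.3928 -0.3608  0.1792] 0.01893008820265044
```

>>> {"fn": "step_arm", "kwargs": {"increments": [[[0,0.5,-1.5,0,0,0],[0,1.0,0,0,0,0],[0,1.0,0,0,0,0]]]}}

```text
time: 20.65
ee_pos: [0.5781, 0.1469, 0.0863]
ee_rot: [0.0, 0.491, 0.871, -0.0]
contact_force: [0.3, -1.1, 3.0]
gripper_width: 0.0191
```

```bash
python3 st.py
```

```text
20.65 [ 0.1392  0.7039 -0.7144  1.7636  0.5753  0.8948 -0.2869] p [0.5781 0.1469 0.0863] toolx deg 121.14724597482585 tooly 31.14723779610409 tilt z [-0.0001 -0.0005 -1.    ] F [ 0.2743 -1.1141  3.0356] T [-0.7049 -0.1549 -0.0107] 0.019058229853763386
```

>>> {"fn": "step_arm", "kwargs": {"increments": [[[0,-3,-4,0,0,-0.02],[-0.2,-7,-4,0,0,-0.05],[-0.4,-10.8,-4,0,0,-0.08],[-0.4,-10.8,-4,0,0,-0.08],[-0.4,-10.8,0,0,0,-0.08],[-0.4,-10.8,0,0,0,-0.08]]]}}

```text
time: 21.25
ee_pos: [0.5687, 0.1413, 0.0856]
ee_rot: [-0.0, 0.456, 0.89, -0.0]
contact_force: [0.8, -1.4, -2.9]
gripper_width: 0.0191
```

```bash
python3 st.py
```

```text
21.25 [ 0.1621  0.6988 -0.7379  1.7921  0.5918  0.8867 -0.2243] p [0.5687 0.1413 0.0856] toolx deg 125.7435491179158 tooly 35.74357281648106 tilt z [-0.0009  0.0001 -1.    ] F [ 0.7713 -1.4478 -2.9429] T [0.1874 0.0265 0.0775] 0.019115613616779284
```

Free and dropped in. I'll lower it fully and then re-approach the earlier end angle, going slightly beyond it.

>>> {"fn": "step_arm", "kwargs": {"increments": [[[0,0,3,0,0,0],[0,0,6,0,0,0],[0,0,9.5,0,0,0],[0,0,9.5,0,0,0]]]}}

```text
time: 21.65
ee_pos: [0.5688, 0.1413, 0.0762]
ee_rot: [-0.0, 0.456, 0.89, -0.0]
contact_force: [-0.1, -0.1, -3.0]
gripper_width: 0.0196
```

```bash
python3 st.py
```

```text
21.65 [ 0.1562  0.7099 -0.7286  1.8004  0.6042  0.8689 -0.2342] p [0.5688 0.1413 0.0762] toolx deg 125.76191526606809 tooly 35.76192773970457 tilt z [-0.0008 -0.0002 -1.    ] F [-0.0527 -0.0548 -3.0005] T [ 0.2274  0.1232 -0.0055] 0.019594787009779076
```

>>> {"fn": "step_arm", "kwargs": {"increments": [[[-0.2,6.4,0,0,0,0.05],[-0.6,12.8,0,0,0,0.1],[-1.4,19.2,0,0,0,0.15],[-1.4,19.2,0,0,0,0.15]]]}}

```text
time: 22.05
ee_pos: [0.5852, 0.1511, 0.0764]
ee_rot: [-0.0, 0.522, 0.853, -0.001]
contact_force: [-0.2, -1.8, -3.5]
gripper_width: 0.0192
```

```bash
python3 st.py
```

```text
22.05 [ 0.115   0.7201 -0.6848  1.7493  0.5713  0.8828 -0.3501] p [0.5852 0.1511 0.0764] toolx deg 117.13360158375912 tooly 27.133550478949665 tilt z [-0.001  -0.0012 -1.    ] F [-0.2386 -1.7546 -3.4539] T [-0.1817  0.2026  0.2871] 0.019176529353286384
```

>>> {"fn": "step_arm", "kwargs": {"increments": [[[-0.1,5,0,0,0,0.04],[-0.4,9.6,0,0,0,0.075],[-0.4,9.6,0,0,0,0.075]]]}}

```text
time: 22.35
ee_pos: [0.5938, 0.1552, 0.0765]
ee_rot: [-0.0, 0.553, 0.833, -0.001]
contact_force: [-2.2, -1.4, -3.9]
gripper_width: 0.0189
```

```bash
python3 st.py
```

```text
22.35 [ 0.0971  0.726  -0.6638  1.7233  0.5547  0.8899 -0.406 ] p [0.5938 0.1552 0.0765] toolx deg 112.84174773039824 tooly 22.841726601818085 tilt z [-0.001  -0.0007 -1.    ] F [-2.1511 -1.3872 -3.8502] T [-0.2003  0.5033  0.4078] 0.018917075961059463
```

>>> {"fn": "step_arm", "kwargs": {"increments": [[[-0.2,-7,0,0,0,-0.055],[-0.8,-14,0,0,0,-0.11],[-1.5,-19,0,0,0,-0.15],[-1.5,-19,0,0,0,-0.15]]]}}

```text
time: 22.75
ee_pos: [0.5772, 0.1467, 0.077]
ee_rot: [0.0, 0.489, 0.873, 0.001]
contact_force: [-0.2, -0.3, -2.9]
gripper_width: 0.019
```

```bash
python3 st.py
```

```text
22.75 [ 0.1363  0.7138 -0.7079  1.7752  0.5875  0.8746 -0.2913] p [0.5772 0.1467 0.077 ] toolx deg 121.50359117784242 tooly 31.503570780577768 tilt z [ 0.0006  0.0008 -1.    ] F [-0.1545 -0.3048 -2.9499] T [0.2157 0.1697 0.0179] 0.019001575627359255
```

>>> {"fn": "step_arm", "kwargs": {"increments": [[[0,0,-4,0,0,0],[0,0,-9,0,0,0],[0,0,-15,0,0,0],[0,0,-25,0,0,0],[0,0,-45,0,0,0],[0,0,-75,0,0,0],[0,0,-95,0,0,0]]]}}

```text
time: 23.45
ee_pos: [0.5774, 0.1484, 0.1748]
ee_rot: [0.0, 0.489, 0.873, 0.002]
contact_force: [0.8, -0.1, -3.1]
gripper_width: 0.0188
```

>>> {"fn": "step_arm", "kwargs": {"increments": [[[-20,-22,0,0,0,-0.1],[-45,-50,0,0,0,-0.22],[-70,-80,0,0,0,-0.35],[-100,-112,0,0,0,-0.48],[-130,-147,0,0,0,-0.61],[-155,-175,0,0,0,-0.73],[-172,-194,0,0,0,-0.855],[-172,-194,0,0,0,-0.855]]]}}

```text
time: 24.25
ee_pos: [0.5002, -0.1055, 0.172]
ee_rot: [-0.001, 0.085, 0.996, -0.001]
contact_force: [-0.8, -0.4, -3.4]
gripper_width: 0.019
```

```bash
python3 st.py; python3 tl.py 18 scene top; sed -i '/^fit/d;/^c=/d' ln.py; cat >> ln.py <<'E'
c=[.6412,.0383]
fit("/tmp/scene_18.npz",c,.022,400,(200,194),(85,210))
fit("/tmp/top_18.npz",c,.022,400,(165,190),(65,205))
g=cv2.cvtColor(dict(np.load("/tmp/scene_18.npz"))["image"],cv2.COLOR_BGR2GRAY).astype(int);print(g[278:292,212:228])
E
python3 ln.py
```

```text
24.25 [ 0.8502  0.5877 -1.0867  1.8872  0.6056  1.0447  0.9088] p [ 0.5002 -0.1055  0.172 ] toolx deg 170.29903332292574 tooly 80.29920432006723 tilt z [-0.0017 -0.002  -1.    ] F [-0.7744 -0.4026 -3.3808] T [-0.0212  0.202  -0.0302] 0.01903240899158663
scene [  85  164  139   76 8450] [152.67514793 202.52982249] 97.53391233731452
scene [  85  168  135   69 7477] [150.69707102 202.94917748] 97.10503917839647
scene [  85  171  132   63 6692] [149.08069337 203.23430962] 96.83303887171768
top [  85  152   97   82 6173] [130.83184837 191.26291916] 109.49469683803987
top [  85  156   94   75 5347] [129.52926875 191.66897326] 108.56798689915924
top [  85  159   91   68 4606] [128.63721233 191.84976118] 108.33653985536347
/tmp/scene_18.npz 93.4 n 25 mid [0.64073733 0.04442388]
/tmp/top_18.npz 102.6 n 19 mid [0.64125455 0.04840919]
[[179 173 158 159 156 132 109  95  90  91  90  89  90  91  89  94]
 [179 167 134 130 153 163 156 129 109 102 100  96  95 103 116 126]
 [179 160 117 106 133 146 151 156 161 154 144 139 140 156 161 158]
 [180 181 142  82  82  95 115 133 145 149 156 160 164 164 138 128]
 [180 181 153 101  79  81  71  61  83 114 126 121 131 148 128 102]
 [181 186 172 126  83  81  72  48  61  80  87  93 106 103  89  83]
 [195 209 188 127  83  84  87  68  49  73  81  83  87  85  83  85]
 [212 215 178 109  83  86  88  69  52  74  87  86  85  87  85  85]
 [213 209 185 133  92  90  91  72  51  70  89  88  87  87  87  86]
 [212 186 157 146 123 106  94  79  56  69  85  89  87  87  86  87]
 [217 200 171 162 132  89  96  97  83  77  82  86  88  87  86  87]
 [218 186 154 160 139 101 101 105  97  89  92  90  90  89  89  92]
 [217 188 157 158 159 139 130 133 115 109 102 104 103  94  92  95]
 [214 209 186 161 158 145 134 149 155 137 118 134 133 112 106 101]]
```

View pics/tl_18.png

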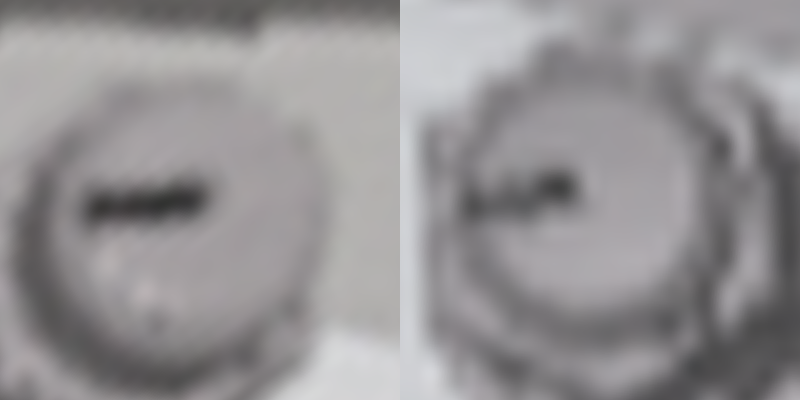

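>>> {"fn": "step_arm", "kwargs": {"increments": [[[-9,-48,0,0,0,0],[-18,-96,0,0,0,0],[-27,-145,0,0,0,0],[-36,-193,0,0,0,0],[-43,-230,0,0,0,0],[-45.6,-243.8,0,0,0,0],[-45.6,-243.8,40,0,0,0],[-45.6,-243.8,75,0,0,0],[-45.6,-243.8,100,0,0,0],[-45.6,-243.8,110,0,0,0]]]}}

```text
time: 25.35
ee_pos: [0.5061, -0.3473, 0.0607]
ee_rot: [-0.001, 0.083, 0.997, 0.0]
contact_force: [-4.8, 3.1, 8.1]
gripper_width: 0.0188
```

>>> {"fn": "step_arm", "kwargs": {"increments": [[[0,0,5,0,0,0],[0,0,10,0,0,0],[0,0,15,0,0,0],[0,0,20,0,0,0],[0,0,20,0,0,0]]]}}

```text
time: 25.85
ee_pos: [0.5083, -0.3478, 0.0436]
ee_rot: [0.002, 0.082, 0.997, -0.0]
contact_force: [-1.9, 1.7, 5.8]
gripper_width: 0.0192
```

```bash
python3 st.py;  python3 - <<'E'
from h import *
from cell import *
f=grab_frame("scene")
u,v=proj(f,[.54,-.36,.03])[0].astype(int)
cv2.imwrite("pics/s19.png",cv2.resize(f["image"][v-50:v+50,u-60:u+60],None,fx=6,fy=6,interpolation=cv2.INTER_CUBIC))
E
```

```text
25.85 [ 1.0914  0.8702 -0.9493  1.7451  0.8408  0.9846  1.2136] p [ 0.5083 -0.3478  0.0436] toolx deg 170.54651290712988 tooly 80.54656098954936 tilt z [ 0.0037 -0.0004 -1.    ] F [-1.8824  1.6838  5.7688] T [ 0.2341 -0.4471  0.1833] 0.019221742718711812
```

View pics/s19.png

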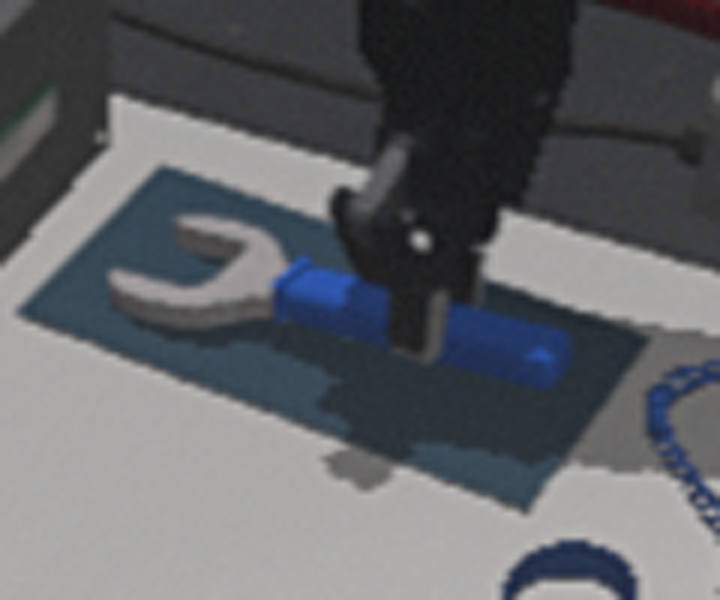

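```bash
python3 - <<'E'
from h import *
from cell import *
f=grab_frame("scene");np.savez("/tmp/s20.npz",**f);P=cloud(f)
u0,v0=proj(f,[.54,-.36,.03])[0].astype(int)-np.array([60,50])
for n,x,y in(("tipU",190,228),("tipL",130,290),("head",250,285),("collar",300,290),("h",350,300),("tail",540,355),("mat",60,310),("boxedge",60,120),("c2",330,295),("c3",480,335)):
    u,v=int(u0+x/6),int(v0+y/6);print(n,P[v,u].round(4))
g=cv2.cvtColor(f["image"],cv2.COLOR_BGR2HSV);b=cv2.inRange(g,(105,150,40),(125,255,255))
k,l,st,ce=cv2.connectedComponentsWithStats(b);i=1+np.argmax(st[1:,4])
p=P[(l==i)];p=p[(p[:,2]<.12)&(p[:,2]>0)]
A=np.c_[p[:,0],np.ones(len(p))];print(len(p),np.linalg.lstsq(A,p[:,2],rcond=None)[0],p[:,0].min(),p[:,0].max())
E
python3 st.py
```

```text
tipU [ 0.6307 -0.3906  0.0134]
tipL [ 0.6331 -0.3402  0.0164]
head [ 0.5887 -0.3586  0.0226]
collar [ 0.5622 -0.3508  0.0347]
h [ 0.5401 -0.3461  0.0401]
tail [ 0.4573 -0.3307  0.056 ]
mat [ 6.612e-01 -3.362e-01 -3.000e-04]
boxedge [ 0.6961 -0.4031  0.0385]
c2 [ 0.5489 -0.3492  0.0377]
c3 [ 0.4836 -0.3383  0.052 ]
171 [-0.11596125  0.10545345] 0.4520819724724623 0.501529441651094
25.95 [ 1.0917  0.8701 -0.9496  1.7449  0.8405  0.9848  1.2139] p [ 0.5083 -0.3479  0.0438] toolx deg 170.5449778966831 tooly 80.54507063106645 tilt z [ 0.0039 -0.0002 -1.    ] F [-1.4975  1.1424  5.5587] T [ 0.2625 -0.4201  0.196 ] 0.018622101560691145
```

>>> {"fn": "step_arm", "kwargs": {"increments": [[[0,0,2,0,0,0],[0,0,4,0,0,0],[-1,0,6,0,0,0],[-1,0,8,0,0,0],[-2,0,10,0,0,0],[-2,0,12,0,0,0],[-2,0,14,0,0,0],[-2,0,14,0,0,0]]], "force": 40}}

```text
time: 26.75
ee_pos: [0.5085, -0.3492, 0.028]
ee_rot: [0.0, 0.083, 0.997, 0.0]
contact_force: [-3.4, 0.5, 4.9]
gripper_width: 0.019
```

```bash
python3 st.py
```

```text
26.75 [ 1.0832  0.8901 -0.9329  1.7503  0.8608  0.9663  1.2001] p [ 0.5085 -0.3492  0.028 ] toolx deg 170.4769970409781 tooly 80.47700820625941 tilt z [ 0.0008  0.0001 -1.    ] F [-3.3664  0.4858  4.8885] T [ 0.0555 -0.2263  0.1495] 0.019040414993611695
```

>>> {"fn": "step_arm", "kwargs": {"increments": [[[0,0,2,0,0,0],[0,0,4,0,0,0],[0,0,6,0,0,0],[0,0,8,0,0,0],[0,0,10,0,0,0],[0,0,10,0,0,0]]]}}

```text
time: 27.35
ee_pos: [0.5081, -0.3493, 0.0175]
ee_rot: [0.0, 0.083, 0.997, 0.0]
contact_force: [-2.7, 1.4, 3.4]
gripper_width: 0.0194
```

```bash
python3 st.py; python3 - <<'E'
from h import *
from cell import *
f=grab_frame("scene");np.savez("/tmp/s21.npz",**f);P=cloud(f)
u0,v0=proj(f,[.54,-.36,.03])[0].astype(int)-np.array([60,50])
cv2.imwrite("pics/s21.png",cv2.resize(f["image"][v0:v0+100,u0:u0+120],None,fx=6,fy=6,interpolation=cv2.INTER_CUBIC))
E
```

```text
27.35 [ 1.0782  0.9024 -0.922   1.7566  0.8754  0.9512  1.1895] p [ 0.5081 -0.3493  0.0175] toolx deg 170.46447796273085 tooly 80.46448029006771 tilt z [ 0.0002  0.0004 -1.    ] F [-2.6974  1.4239  3.4223] T [-0.02   -0.1969  0.0688] 0.01937814706485162
```

View pics/s21.png

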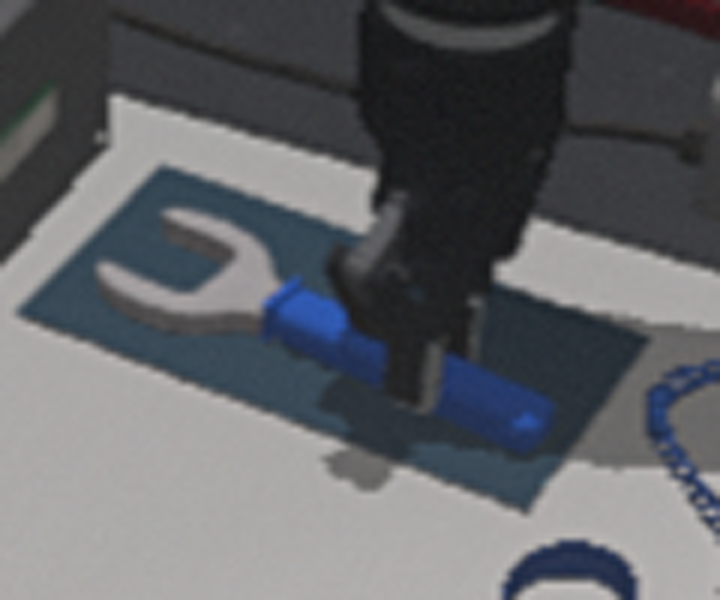

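Nearly flat and on the mat. Lowering the last 3 mm, then releasing.

>>> {"fn": "step_arm", "kwargs": {"increments": [[[0,0,1,0,0,0],[0,0,2,0,0,0],[0,0,3,0,0,0],[0,0,3,0,0,0]]], "force": 20}}

```text
time: 27.8
ee_pos: [0.508, -0.3494, 0.0162]
ee_rot: [0.0, 0.083, 0.997, -0.0]
contact_force: [-7.0, 2.5, 17.2]
gripper_width: 0.0184
```

```bash
python3 st.py
```

```text
27.8 [ 1.0772  0.9036 -0.9205  1.7583  0.8788  0.9489  1.1862] p [ 0.508  -0.3494  0.0162] toolx deg 170.45708991550765 tooly 80.45707659564553 tilt z [ 0.0001 -0.0009 -1.    ] F [-7.0485  2.5058 17.1965] T [0.3689 0.565  0.108 ] 0.018379534099727823
```

>>> {"fn": "step_arm", "kwargs": {"increments": [[[0,0,0,0,0,0],[0,0,0,0,0,0],[0,0,0,0,0,0],[0,0,0,0,0,0]]], "gripper": 45}}

```text
time: 28.2
ee_pos: [0.5078, -0.3495, 0.0144]
ee_rot: [-0.0, 0.083, 0.997, 0.0]
contact_force: [-0.2, 0.0, -0.4]
gripper_width: 0.0453
```

>>> {"fn": "step_arm", "kwargs": {"increments": [[[0,0,-10,0,0,0],[0,0,-30,0,0,0],[0,0,-60,0,0,0],[0,0,-100,0,0,0],[0,0,-140,0,0,0],[0,0,-180,0,0,0],[30,0,-200,0,0,0],[60,0,-200,0,0,0],[60,0,-200,0,0,0]]]}}

```text
time: 29.1
ee_pos: [0.4457, -0.3396, 0.2159]
ee_rot: [-0.001, 0.084, 0.996, -0.001]
contact_force: [-0.3, -0.8, 0.4]
gripper_width: 0.0454
```

```bash
python3 st.py; python3 - <<'E'
from h import *
from cell import *
f=grab_frame("scene");np.savez("/tmp/s22.npz",**f);P=cloud(f)
g=cv2.cvtColor(f["image"],cv2.COLOR_BGR2HSV);b=cv2.inRange(g,(105,150,60),(125,255,255))
k,l,st,ce=cv2.connectedComponentsWithStats(b);i=1+np.argmax(st[1:,4]);p=P[l==i]
p=p[p[:,2]>.012];print(np.median(p,0),np.polyfit(p[:,0],p[:,2],1),p.min(0),p.max(0))
cv2.imwrite("pics/s22.png",f["image"])
t=grab_frame("top");cv2.imwrite("pics/t22.png",t["image"]);np.savez("/tmp/t22.npz",**t)
E
```

```text
29.1 [ 1.2755  0.6247 -1.1278  1.703   0.6031  1.2097  1.3973] p [ 0.4457 -0.3396  0.2159] toolx deg 170.3957675879681 tooly 80.39603676337987 tilt z [-0.0023 -0.0021 -1.    ] F [-0.2604 -0.7533  0.3854] T [-0.0378 -0.0124  0.0296] 0.04544906152629455
[ 0.51825037 -0.34801259  0.01877927] [-0.0029348  0.0198793] [ 0.45658632 -0.37406566  0.01202885] [ 0.57747221 -0.33070677  0.02352611]
```

View pics/s22.png

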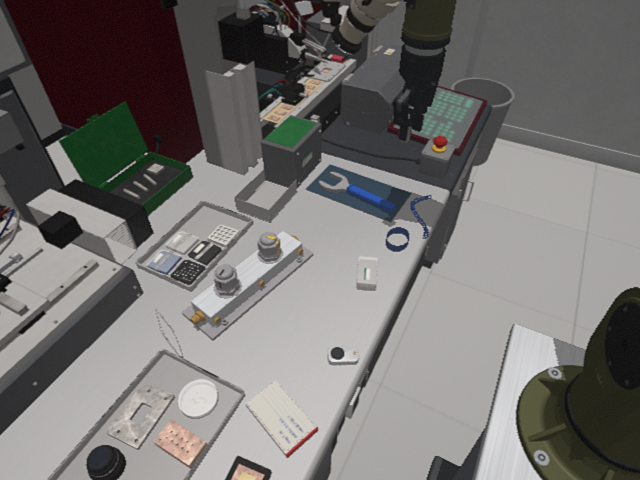

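View pics/t22.png

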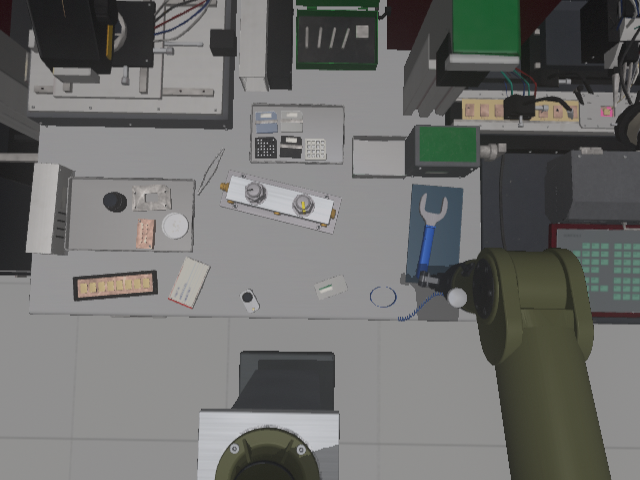

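The spanner lies flat within the mat: in the top view, the jaw is at about (434,208) and the handle at about (426,265). The pad, box and loupe are at the same pixels as at the start, and the gripper is clear, so I'm handing in.

```bash
python3 -c "
from cell import *
print(hand_in())"
```

```text
the job is handed in; nothing more can be done
None
```

I ran the cap down finger-tight, gave it about a quarter turn more with the spanner, laid the spanner back flat on the mat, and handed in at about 29 s.

**Finger-tight:** I turned the cap about 93° clockwise with the gripper. The stop showed as a torque jump from about 0.1 to 0.94 N m. That is above the 0.8 N m the cap needs past its stop, so the fingers may have taken it a few degrees beyond finger-tight.

**Quarter turn:** I turned it in two goes, because the first left it a few degrees short by most estimates. The spanner felt about 0.7–0.8 N m while the cap was moving.
- **Scene camera:** the black line went from 184° to 93°, about 90°. The line on the flat gave about 87°.
- **Top camera:** it disagrees, showing about 75–80°. The line is only 6–7 pixels long there, so I trusted the scene camera.

**Spanner:** It drooped in the grip on the way back, so the jaw end touched the mat early (about 8 N). I then lowered it slowly until it lay flat, with about 17 N on the last press. The last check shows the handle level (slope −0.003), within the mat, and a few millimetres from where it started.

**Other items:** The note pad, box and loupe look unmoved in both final pictures, by eye only. The gripper was about 0.2 m up and touching nothing at hand-in.

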